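Put the sample tins back in their colour-coded box

TASK

Slip the blade of the orange opener under the red tab of the sample box and lever the clear cover up with it (not with the fingers), then swing it wide open. Stand every sample tin that was left on the bench in the bay of its own colour, and after that shut the cover fully. Leave the opener lying in its orange-based rest, and do not disturb the jars, beaker and other things around.

Things in the scene. Friction and masses are not known exactly. Their poses are not given: they have to be found in the camera images.
- box: sample box, fixed to the bench: grey tray 140 mm (its x) by 374 mm (its y), walls 45 mm high, under a hinged clear cover. Origin: centre of its underside; x points away from the robot, to the hinge side; y along the row of four bays.
- hinge (a point): middle of the cover's hinge axis, which runs along the box's y: 70 mm along +x from the box's origin and 45 mm above the bench
- pry_gap (a point): middle of the pry gap at the front of the box: 90 mm along -x from its origin, 38.5 mm above the bench. Below it stands a solid black foot, 120 mm wide (y), 20 mm deep, 32 mm high; above it the cover's red tab with its underside at 45 mm: a gap 13 mm high and 20 mm deep, too thin for fingers.
- cover (a joint): angle of the clear cover about its hinge, rad: 0 fully shut, grows as the front edge swings up and away from the robot, 1.6 is the stop (just past upright). Shell of 4 mm plastic, 140 x 374 mm, 50 mm deep, open side down, top 95 mm above the bench when shut, 250 g. The stiff hinge (0.3 N m) holds it wherever it is left; lifting at the tab takes about 3 N.
- tab (a point): middle of the outer edge of the cover's red pry tab, on its underside. The tab is a flat lip 100 mm wide, 5 mm thick, that sticks 20 mm out of the cover's lower front edge (160 mm from the hinge axis at its outer edge). Axes turn with the cover and equal the box's when it is shut (x from the tab to the hinge, z out of the cover's outside).
- opener: orange-handled flat-blade lid opener, lying loose on the bench: handle 110 x 24 x 26 mm high, flat steel blade 30 mm wide and 4 mm thick that sticks 60 mm out of the handle's +x end at the handle's mid height; 120 g. Origin: centre of the handle's underside; x points along the blade, z up.
- opener_tip (a point): middle of the blade's front edge, at half its thickness: 115 mm along x from the opener's origin and 13 mm up
- rest: the opener's own rest, marked by its orange base plate 130 x 70 x 4 mm, fixed to the bench: two dark steel U posts, 12 mm thick, 34 mm high, at x = +45 and -45 mm, with a slot along x 34 mm wide, its floor 20 mm above the bench. The handle lies in both slots, blade to +x or -x; 78 mm of finger room between the posts. Origin: centre of its underside.
- rest_seat (a point): where the origin of the opener (centre of the handle's underside) belongs in the rest: 20 mm above the bench, midway between the posts
- tin_yellow: white sample tin with a yellow band, yellow top and yellow cap: 90 (x) x 50 (y) x 48 mm high with a heavy steel base, plus a cap 24 mm across and 8 mm high, 25 mm along +x from the middle of the top; 240 to 420 g, stands upright loose on the bench. Origin: centre of its underside, z up. May be absent.
- bay_yellow: yellow bay inside the sample box, fixed there: pocket 112 (x) x 62 (y) mm, floor pad 3 mm thick, side and end rails 11 mm high. Origin: centre of the pad's underside, 6 mm above the bench (a tin in it stands 9 mm above the bench); x along the tin's length, same axes as the box. Bays are 82 mm apart; their order changes from start to start.
- tin_blue: white sample tin with a blue band, blue top and blue cap: 90 (x) x 50 (y) x 48 mm high with a heavy steel base, plus a cap 24 mm across and 8 mm high, 25 mm along +x from the middle of the top; 240 to 420 g, stands upright loose on the bench. Origin: centre of its underside, z up. May be absent.
- bay_blue: blue bay inside the sample box, fixed there: pocket 112 (x) x 62 (y) mm, floor pad 3 mm thick, side and end rails 11 mm high. Origin: centre of the pad's underside, 6 mm above the bench (a tin in it stands 9 mm above the bench); x along the tin's length, same axes as the box. Bays are 82 mm apart; their order changes from start to start.
- tin_red: white sample tin with a red band, red top and red cap: 90 (x) x 50 (y) x 48 mm high with a heavy steel base, plus a cap 24 mm across and 8 mm high, 25 mm along +x from the middle of the top; 240 to 420 g, stands upright loose on the bench. Origin: centre of its underside, z up. May be absent.
- bay_red: red bay inside the sample box, fixed there: pocket 112 (x) x 62 (y) mm, floor pad 3 mm thick, side and end rails 11 mm high. Origin: centre of the pad's underside, 6 mm above the bench (a tin in it stands 9 mm above the bench); x along the tin's length, same axes as the box. Bays are 82 mm apart; their order changes from start to start.
- tin_green: white sample tin with a green band, green top and green cap: 90 (x) x 50 (y) x 48 mm high with a heavy steel base, plus a cap 24 mm across and 8 mm high, 25 mm along +x from the middle of the top; 240 to 420 g, stands upright loose on the bench. Origin: centre of its underside, z up. May be absent.
- bay_green: green bay inside the sample box, fixed there: pocket 112 (x) x 62 (y) mm, floor pad 3 mm thick, side and end rails 11 mm high. Origin: centre of the pad's underside, 6 mm above the bench (a tin in it stands 9 mm above the bench); x along the tin's length, same axes as the box. Bays are 82 mm apart; their order changes from start to start.
- jar_a: bystander, leave alone: small amber jar, green lid, 42 mm across, 55 mm high; origin: centre of its underside
- jar_b: bystander, leave alone: amber jar, green lid, 52 mm across, 65 mm high; origin: centre of its underside
- jar_c: bystander, leave alone: white jar, 54 mm across, 70 mm high; origin: centre of its underside
- beaker: bystander, leave alone: glass beaker, 70 mm across, 85 mm high; origin: centre of its underside
- bottle: bystander, leave alone: amber bottle, green cap, 52 mm across, 85 mm high; origin: centre of its underside
- pot: bystander, leave alone: white pot, 70 mm across, 70 mm high; origin: centre of its underside
Mind the look-alikes: they are no part of the job. There is more than one size of the opener; the one meant has the size given above.

How it is judged:
By the outcome, as a careful person would: the job done as asked, in the order asked, and still so for the second after the job is handed in, with the robot touching nothing.
Of tin_yellow, tin_blue, tin_red, tin_green only 3 to 4 are there at a start; the rules pass over those that are not, and their reading is None.
At some moment in a run one of tin_yellow, tin_blue, tin_red, tin_green may be knocked a few centimetres aside while the robot is not near it.
It also fails if it takes over 210 s, if anything falls off the work surface, if the arm or the gripper's body presses on something with over 40 N, if the wrist force passes 120 N, or if a joint passes its speed limit or range.

ROBOT

A 6-joint arm with a two-finger parallel gripper is mounted at the origin on the work surface. World frame = base frame: x ahead of the robot, y to its left, z up, the work surface at z = 0. Lengths are in m, angles in rad, forces in N, time in s.
With the tool pointing down it reaches from about 0.425 to 1.125 m from the base axis. Payload 14.9 kg.
Tool frame: the origin (TCP) lies on the centre line of the jaws, within the pads' length; the fingertips stand 14 mm ahead of it and the grasp point (between the pads) lies 5 mm behind it; z points along the fingers, y is the direction in which the jaws open and shut (so a half turn about z gives the same grasp; the last joint's range is limited). The gripper opens to 91 mm and grips with 3 to 60 N. Pads are 32 mm wide; open, the fingers measure 118 mm over their backs; the gripper's body (76 mm by 178 mm) begins 60 mm behind the grasp point.
Start: joints at [-1.154, 0.379, 1.734, -0, 1.028, -0.033], TCP at [0.304, -0.63, 0.228] pointing down, gripper open.
Joint ranges: [-2.77, 2.77], [-0.74, 2.19], [0, 2.66], [-1.06, 4.2], [0.31, 2.87], [-3.08, 3.08]. Speed limits (rad/s): [1.89, 1.89, 2.39, 3.14, 3.14, 3.14].

INTERFACE

Orientations are given as a rotation vector (axis times angle).
In Python, from workcell import robot, cams, order, finder gives the robot as it stands.
- The arm moves only by the tool play_rows, never from a script. Its argument "plan" is a list of rows, each a list of 2 entries, a list of its own where there are three numbers: the shift along the tool's x, y, z in units of 30 mm (1.0 is 30 mm), then the turn, a rotation vector about the tool's x, y, z in degrees. In form: [[[x, y, z], [rx, ry, rz]], ...]. A call has 1 to 20 rows; each row shifts and turns the commanded pose from where the row before left it, along the tool's axes as they then stand; what a row does not reach is not made up. A row lasts 1/10 s, in which the tool goes at most 50 mm and 8.59 degrees, less where a joint would pass 70% of its speed; a pose out of reach is approached as far as the arm can. A call is refused whole if a number of a shift passes 1 or a number of a turn 8.59, either way. A call with a gripper value outside its range is refused whole. "fingers" is the closure, from 0 (fully open) to 1 (shut), set as the call begins (left out, the last holds). The fingers move at their own pace and stop on an object; the grip force is fixed at half the most. Time passes only in rows, so rows that do not move let the fingers close. It gives the time, the measured TCP pose, the force and the opening at its end, in the units of the state.
- robot.state(): the state, without advancing time (a new reading comes with each control period).
- cams.snapshot(name): name is "scene" or "top" or "wrist"; returns a dict with "frame" (400x640x3 uint8, red, green, blue), "K" (3x3 intrinsics, pixels), "dist" ([k1, k2, p1, p2, k3] as OpenCV has them; the pictures are not rectified), "eye" and "attitude" of the camera in the world. Camera axes: x right, y up, looking along -z (the intrinsics and any distortion apply to the point x, -y, -z); pixel columns grow to the right and rows downward; lengths in m; the calibration is good to about 2 mm. A picture is of the moment at which its call begins. There is no depth.
- order.finish_job(): hands the job in, once; it reports no verdict.
Trained networks look in a picture, given as the dict that the camera call returned (one of the last four; its "shot" number tells which), for a name from the list of things; names that differ only in an ending like _2 or _b are one class to them, and where a whole thing is asked for, a point or a joint stands for the part that bears it (a point fixed in the world has none). Each returns a list of dicts, best first, with "score" (0 to 1); they miss things now and then, are a little off and sometimes report something else, mostly with a low value. They report only what shows in the picture. A call takes as long as a camera call. They do not tell look-alikes from the thing itself.
- finder.spot_in(picture, label): "position" ([x, y, z] in m, in world coordinates, good to about 4 mm: the middle of the surface that is visible of it).
The state is a dict: "t": time; "joints": joint angles; "joint_velocities": joint speeds; "joint_torque": joint torques, N m; "tool_pos": TCP position; "orientation": TCP orientation; "wrist_force": force on the tool from outside, world axes, zero at the start; "wrist_torque": the same for the moment, N m; "grip_width": finger opening in m.
Only numpy, scipy, OpenCV 4.12 (cv2) and the standard library are available. Lean on these libraries where they do the work, as an engineer would, in place of code of your own. Each camera call takes 0.05 s, during which the arm holds its last target. There are 200 camera calls.

## Working session

There is one attempt and no reset: what is moved stays moved. The work goes in short steps, Python scripts to look and compute and a tool call to move; the robot and the scene stay as the last step left them, time stands still between calls to the robot, and variables do not carry over. Pictures are saved under pics/ and viewed, about 12 in all and at most 16, crops included, and the job is handed in when it is done.

Besides the shell and the picture viewer there is one more tool, called after "Call:" in YAML: its name, and indented under it one key for each argument. play_rows: Moves the arm, as the interface text tells. Its arguments: {"type":"object","properties":{"plan":{"type":"array","items":{"type":"array"}},"fingers":{"type":"number"}},"required":["plan"]}

```bash
ls; mkdir -p pics; python3 - <<'E'
from workcell import robot, cams, order, finder
import cv2,numpy as np
print(robot.state())
for n in ["scene","top"]:
    p=cams.snapshot(n); cv2.imwrite(f"pics/{n}0.png",p["frame"][:,:,::-1])
    print(n,p["K"],p["dist"],p["eye"],p["attitude"])
    for l in ["box","tab","opener","rest","tin_yellow","tin_blue","tin_red","tin_green","bay_yellow","bay_blue","bay_red","bay_green","jar_a","beaker","bottle","pot"]:
        print(l,[(round(d["score"],2),np.round(d["position"],3).tolist()) for d in finder.spot_in(p,l)][:3])
E
```

```text
pics
{'t': 0.0, 'joints': array([-1.15430820e+00,  3.79374711e-01,  1.73479861e+00,  6.58269997e-07,
        1.02850297e+00, -3.32894507e-02]), 'joint_velocities': array([-1.36531912e-03,  8.70502581e-05, -1.11164518e-04, -1.38737960e-03,
        1.57372079e-03, -6.69536765e-04]), 'joint_torque': array([ 1.20379955e-03, -7.63714385e+01, -4.34372699e+01,  6.50977157e-02,
        4.23453713e-02, -1.32154823e-04]), 'tool_pos': array([ 0.30417903, -0.63002205,  0.22730309]), 'orientation': array([-3.06144691e+00, -7.00330956e-01,  3.23166159e-04]), 'wrist_force': array([ 1.03438021,  0.53827729, -1.26629927]), 'wrist_torque': array([0.01507492, 0.03457716, 0.00335806]), 'grip_width': 0.09149776719279622}
scene [[467.16361756   0.         312.96198103]
 [  0.         467.16361756 195.16791802]
 [  0.           0.           1.        ]] [0.02938428 0.         0.         0.         0.        ] [1.22407208 0.85248859 0.95361417] [0.4140003  1.03060954 2.18931716]
box [(0.89, [0.646, 0.097, 0.097])]
tab [(0.78, [0.642, 0.086, 0.093]), (0.33, [0.456, -0.021, 0.017])]
opener [(0.7, [0.268, -0.3
[... 957 characters left out ...]
54])]
opener [(0.88, [0.236, 0.254, 0.035]), (0.75, [0.448, -0.028, 0.029]), (0.75, [0.606, 0.048, 0.097])]
rest [(0.98, [0.504, -0.294, 0.006])]
tin_yellow [(0.91, [0.539, -0.461, 0.047]), (0.47, [0.612, 0.047, 0.094])]
tin_blue [(0.87, [0.44, 0.218, 0.052])]
tin_red [(0.66, [0.436, 0.397, 0.05]), (0.32, [0.607, 0.046, 0.099])]
tin_green [(0.53, [0.435, 0.397, 0.047])]
bay_yellow []
bay_blue []
bay_red []
bay_green []
jar_a [(0.77, [0.698, -0.292, 0.062]), (0.62, [0.436, -0.197, 0.052]), (0.56, [0.741, 0.302, 0.066])]
beaker [(0.56, [0.487, 0.585, 0.041])]
bottle [(0.51, [0.674, 0.401, 0.086])]
pot [(0.79, [0.666, -0.419, 0.071]), (0.34, [0.607, 0.05, 0.096]), (0.18, [0.541, -0.459, 0.05])]
```

View pics/scene0.png

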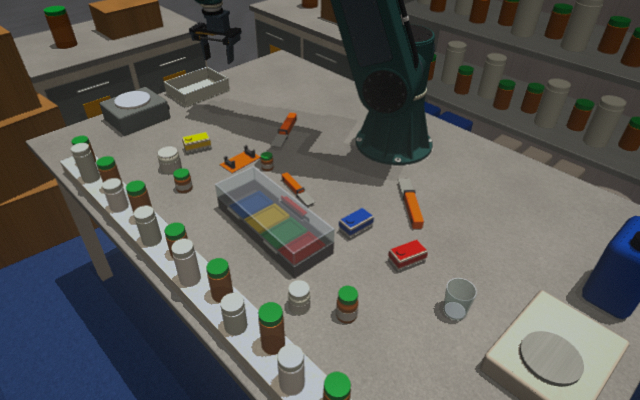

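View pics/top0.png

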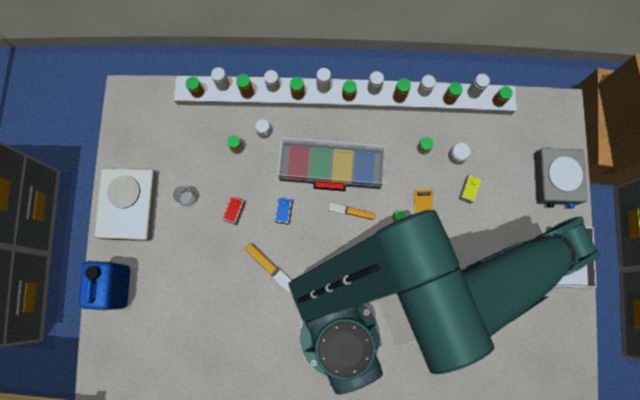

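The pictures show three tins: red, blue and yellow, with no green. The bays run red, green, yellow, blue from +y to -y. There are three orange openers, so I'll work out their sizes with helper code.

```bash
cat > h.py <<'E'
import numpy as np, cv2
from scipy.spatial.transform import Rotation as Ro
from workcell import robot, cams, order, finder
def cam(p):
    R=Ro.from_rotvec(p["attitude"]).as_matrix()@np.diag([1,-1,-1])
    return R.T, -R.T@np.array(p["eye"])
def proj(p,X):
    R,t=cam(p); X=np.atleast_2d(np.array(X,float))
    return cv2.projectPoints(X,cv2.Rodrigues(R)[0],t,p["K"],np.array(p["dist"]))[0].reshape(-1,2)
def ray(p,uv):
    R,t=cam(p); n=cv2.undistortPoints(np.array(uv,float).reshape(-1,1,2),p["K"],np.array(p["dist"])).reshape(-1,2)
    return (R.T@np.c_[n,np.ones(len(n))].T).T
def onz(p,uv,z):
    d=ray(p,uv); e=np.array(p["eye"]); return e+d*((z-e[2])/d[:,2])[:,None]
def mask(p,lo,hi):
    return cv2.inRange(cv2.cvtColor(p["frame"],cv2.COLOR_RGB2HSV),lo,hi)
def blobs(p,lo,hi,z,amin=25):
    n,l,s,c=cv2.connectedComponentsWithStats(mask(p,lo,hi)); out=[]
    for i in range(1,n):
        if s[i,4]<amin: continue
        pix=np.argwhere(l==i)[:,::-1]
        W=onz(p,pix,z)[:,:2].astype(np.float32); r=cv2.minAreaRect(W)
        out.append((c[i].round(1).tolist(),int(s[i,4]),np.round(r[0],4).tolist(),np.round(r[1],3).tolist(),round(r[2],1), np.round(cv2.boxPoints(r),3).tolist()))
    return out
E
python3 - <<'E'
from h import *
P={n:cams.snapshot(n) for n in ["scene","top"]}
for n,p in P.items():
    print(n)
    for c,lo,hi,z in [("or",(8,150,120),(20,255,255),.026),("yel",(24,150,120),(34,255,255),.048),("blue",(105,150,90),(125,255,255),.048),("red",(0,170,120),(4,255,255),.048)]:
        for b in blobs(p,lo,hi,z): 
            if b[2][0]<.8: print(c,b[:5])
a=cv2.resize(P["scene"]["frame"][110:280,180:440],None,fx=3,fy=3,interpolation=cv2.INTER_CUBIC)[:,:,::-1]
b=cv2.resize(P["top"]["frame"][130:300,220:490],None,fx=2.9,fy=2.9,interpolation=cv2.INTER_CUBIC)[:,:,::-1]
cv2.imwrite("pics/a.png",a);cv2.imwrite("pics/b.png",b)
E
```

```text
scene
or ([118.0, 4.3], 463, [0.0074, -2.0996], [0.333, 0.212], 0.4)
or ([2.6, 30.4], 40, [0.6919, -2.0958], [0.121, 0.035], 87.0)
or ([288.0, 120.4], 119, [0.2033, -0.3519], [0.121, 0.031], 32.1)
or ([239.8, 161.3], 309, [0.4996, -0.2661], [0.126, 0.067], 2.4)
or ([291.1, 180.8], 138, [0.4487, -0.062], [0.098, 0.024], 76.9)
or ([413.8, 207.1], 312, [0.2652, 0.29], [0.139, 0.03], 48.8)
yel ([195.1, 137.3], 151, [0.5458, -0.4641], [0.042, 0.083], 70.0)
blue ([356.1, 217.1], 263, [0.4444, 0.2179], [0.041, 0.08], 83.9)
blue ([627.5, 238.5], 651, [-0.0372, 0.7714], [0.194, 0.062], 18.2)
red ([408.4, 249.1], 338, [0.4389, 0.399], [0.042, 0.081], 71.6)
top
or ([423.8, 199.9], 210, [0.4979, -0.2921], [0.075, 0.063], 4.2)
or ([361.0, 210.9], 48, [0.4497, -0.0654], [0.097, 0.008], 78.5)
or ([261.0, 254.3], 67, [0.2787, 0.285], [0.128, 0.014], 54.1)
yel ([471.5, 187.3], 228, [0.5455, -0.466], [0.04, 0.08], 69.1)
blue ([282.8, 209.1], 230, [0.4447, 0.2166], [0.038, 0.078], 83.9)
blue ([570.7, 204.8], 27, [0.4906, -0.8431], [0.015, 0.024], 1.7)
blue ([94.5, 286.7], 1154, [0.1492, 0.8841], [0.164, 0.115], 0.6)
red ([328.7, 184.4], 152, [0.5404, 0.0536], [0.096, 0.021], 86.4)
red ([232.3, 209.1], 216, [0.4395, 0.3975], [0.037, 0.078], 71.6)
```

View pics/b.png

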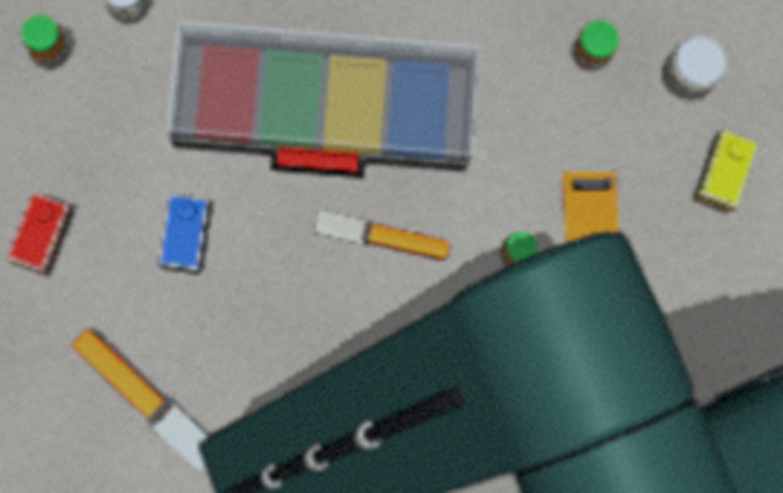

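View pics/a.png

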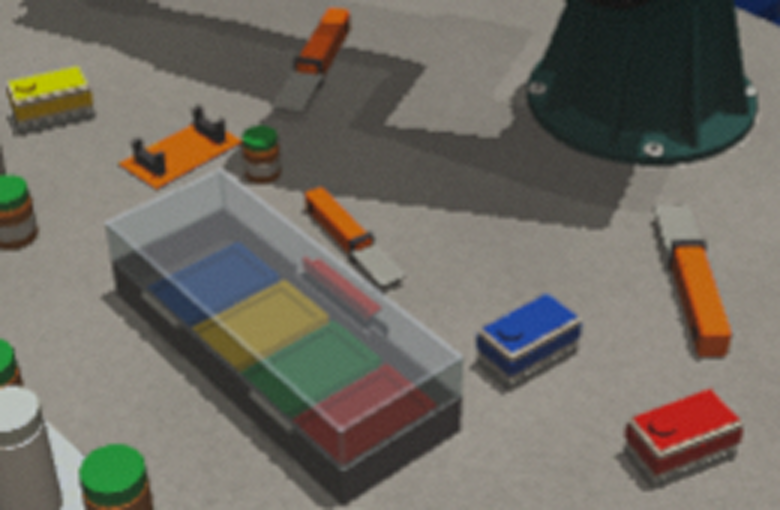

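The opener at (0.45, -0.065) has about a 107 mm handle, a 60 mm blade and about 170 mm overall, so it is the right one. The other at (0.27, 0.29) is too long, about 144 mm of handle. I'll move above the right one and look from near.

```bash
cat >> h.py <<'E'
def yawR(deg):  # tool down, tool x at given world yaw
    a=np.radians(deg); return np.array([[np.cos(a),np.sin(a),0],[np.sin(a),-np.cos(a),0],[0,0,-1.]])
def go(pos,R=None,s=None):
    s=s or robot.state(); R0=Ro.from_rotvec(s["orientation"]).as_matrix()
    d=R0.T@(np.array(pos)-s["tool_pos"])/.03
    print("from",np.round(s["tool_pos"],4),"shift units total",np.round(d,2),"n",int(np.ceil(abs(d).max())),end=" ")
    if R is not None:
        print("then turn deg",np.round(np.degrees(Ro.from_matrix(R0.T@R).as_rotvec()),2),end="")
    print()
E
python3 - <<'E'
from h import *
go([.45,-.05,.26],yawR(78.5))
E
```

```text
from [ 0.3044 -0.6304  0.2279] shift units total [ 12.78 -15.31  -1.07] n 16 then turn deg [  0.    -0.   -52.73]
```

Call:
play_rows:
  plan:
    - [[0.64, -0.765, -0.053], [0, 0, 0]]
    - [[0.64, -0.765, -0.053], [0, 0, 0]]
    - [[0.64, -0.765, -0.053], [0, 0, 0]]
    - [[0.64, -0.765, -0.053], [0, 0, 0]]
    - [[0.64, -0.765, -0.053], [0, 0, 0]]
    - [[0.64, -0.765, -0.053], [0, 0, 0]]
    - [[0.64, -0.765, -0.053], [0, 0, 0]]
    - [[0.64, -0.765, -0.053], [0, 0, 0]]
    - [[0.64, -0.765, -0.053], [0, 0, 0]]
    - [[0.64, -0.765, -0.053], [0, 0, 0]]
    - [[0.64, -0.765, -0.053], [0, 0, 0]]
    - [[0.64, -0.765, -0.053], [0, 0, 0]]
    - [[0.64, -0.765, -0.053], [0, 0, 0]]
    - [[0.64, -0.765, -0.053], [0, 0, 0]]
    - [[0.64, -0.765, -0.053], [0, 0, 0]]
    - [[0.64, -0.765, -0.053], [0, 0, 0]]
    - [[0.64, -0.765, -0.053], [0, 0, 0]]
    - [[0.64, -0.765, -0.053], [0, 0, 0]]
    - [[0.64, -0.765, -0.053], [0, 0, 0]]
    - [[0.64, -0.765, -0.053], [0, 0, 0]]

```text
t: 3.8
tool_pos: [0.4508, -0.0489, 0.26]
orientation: [3.062, 0.701, 0.001]
wrist_force: [0.4, -0.5, 0.2]
grip_width: 0.0911
```

Call:
play_rows:
  plan:
    - [[0, 0, 0], [0, 0, -7.5]]
    - [[0, 0, 0], [0, 0, -7.5]]
    - [[0, 0, 0], [0, 0, -7.5]]
    - [[0, 0, 0], [0, 0, -7.5]]
    - [[0, 0, 0], [0, 0, -7.5]]
    - [[0, 0, 0], [0, 0, -7.5]]
    - [[0, 0, 0], [0, 0, -7.5]]
    - [[0, 0, 0], [0, 0, 0]]
    - [[0, 0, 0], [0, 0, 0]]

```text
t: 4.7
tool_pos: [0.4506, -0.0501, 0.2598]
orientation: [2.441, 1.978, 0.0]
wrist_force: [-0.2, -0.1, 0.0]
grip_width: 0.0914
```

```bash
python3 - <<'E'
from h import *
P={n:cams.snapshot(n) for n in ["wrist","top","scene"]}
p=P["wrist"]; print(p["eye"],p["attitude"],p["dist"],p["K"][0]); s=robot.state(); print(s["tool_pos"],s["orientation"],s["joints"])
for n,z in (("wrist",.026),("scene",.026),("top",.026)):
  for b in blobs(P[n],(5,120,100),(22,255,255),z): 
    if abs(b[2][0]-.45)<.15 and abs(b[2][1])<.4:print(n,b)
for n in("top","scene"):
  for b in blobs(P[n],(5,120,100),(22,255,255),.004): 
    if abs(b[2][0]-.45)<.1 and abs(b[2][1]+.29)<.1:print("rest",n,b)
cv2.imwrite("pics/w1.png",p["frame"][:,:,::-1])
cv2.imwrite("pics/t1.png",cv2.resize(P["top"]["frame"][130:230,220:490],None,fx=2.9,fy=2.9,interpolation=cv2.INTER_CUBIC)[:,:,::-1])
E
```

```text
[0.46409288 0.02046768 0.41632691] [-0.25864372  0.02741207 -0.20917027] [7.94226741e-05 0.00000000e+00 0.00000000e+00 0.00000000e+00
 0.00000000e+00] [281.73135303   0.         314.93377272]
[ 0.45059033 -0.05008566  0.25976548] [2.43913514e+00 1.97991098e+00 5.22055518e-05] [-1.62120738e-01 -7.08341254e-02  2.19578493e+00  7.23598529e-06
  1.01659875e+00  4.49706905e-02]
wrist ([383.0, 111.3], 113, [0.5575, 0.0215], [0.047, 0.008], 81.4, [[0.550000011920929, -0.0010000000474974513], [0.5580000281333923, -0.0020000000949949026], [0.5649999976158142, 0.04399999976158142], [0.5569999814033508, 0.04500000178813934]])
wrist ([313.1, 190.0], 1128, [0.443, -0.0645], [0.097, 0.023], 78.3, [[0.421999990940094, -0.10999999940395355], [0.4440000057220459, -0.11400000005960464], [0.46399998664855957, -0.01899999938905239], [0.44200000166893005, -0.014000000432133675]])
wrist ([366.1, 303.5], 997, [0.4768, -0.2642], [0.122, 0.041], 0.1, [[0.41600000858306885, -0.24400000274181366], [0.41600000858306885, -0.2849999964237213], [0.5379999876022339, -0.2840000092983246], [0.5379999876022339, -0.244
[... 544 characters left out ...]
0.2928], [0.126, 0.067], 2.6, [[0.41100001335144043, -0.2619999945163727], [0.414000004529953, -0.32899999618530273], [0.5400000214576721, -0.3240000009536743], [0.5370000004768372, -0.25600001215934753]])
rest top ([423.3, 206.1], 544, [0.4792, -0.2972], [0.128, 0.068], 2.6, [[0.414000004529953, -0.26600000262260437], [0.4169999957084656, -0.33399999141693115], [0.5450000166893005, -0.328000009059906], [0.5419999957084656, -0.25999999046325684]])
rest scene ([239.6, 161.3], 343, [0.4828, -0.2933], [0.131, 0.072], 3.0, [[0.41499999165534973, -0.26100000739097595], [0.4189999997615814, -0.3330000042915344], [0.550000011920929, -0.32600000500679016], [0.5460000038146973, -0.2540000081062317]])
```

View pics/w1.png

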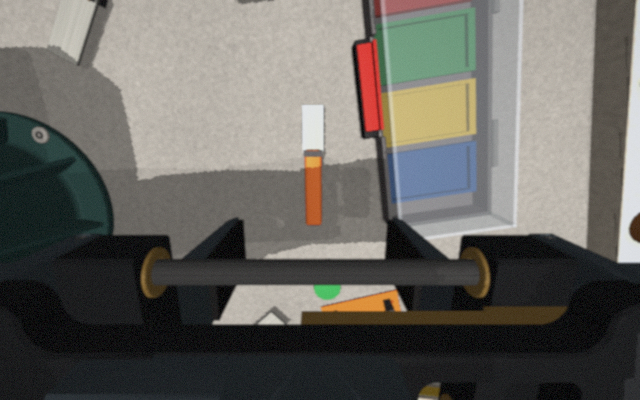

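```bash
python3 - <<'E'
from h import *
w=cams.snapshot("wrist"); t=cams.snapshot("top"); sc=cams.snapshot("scene")
print("w tip",onz(w,[[313,104.5]],.015),"rear",onz(w,[[313.5,225.5]],.026))
print("t tip",onz(t,[[329.3,206.6]],.015),"rear",onz(t,[[375.2,215.5]],.026))
print("s tip",onz(sc,[[180+393/3,110+280/3]],.015),"rear",onz(sc,[[180+312/3,110+193/3]],.026))
# known: rest in wrist ; tab
print([b[:5] for b in blobs(w,(0,170,120),(4,255,255),.050)])
print([b[:5] for b in blobs(w,(173,150,100),(180,255,255),.050)])
print([(b[:5]) for b in blobs(t,(0,170,120),(4,255,255),.050)])
print([(b[:5]) for b in blobs(sc,(0,120,100),(5,255,255),.050)])
for n,p in(("w",w),("t",t),("s",sc)):
  for c,lo,hi in (("y",(20,50,60),(32,200,255)),("g",(50,50,40),(80,200,255)),("b",(105,60,40),(125,200,255)),("r",(0,60,60),(4,170,255)),("r",(172,60,60),(180,170,255))):
    for b in blobs(p,lo,hi,.009,300 if n=="w" else 100):
      if .56<b[2][0]<.72 and -.15<b[2][1]<.25: print(n,c,b[1:5])
E
```

```text
w tip [[0.4676448  0.05069848 0.015     ]] rear [[ 0.43316236 -0.11445554  0.026     ]]
t tip [[0.46446653 0.05000207 0.015     ]] rear [[ 0.43481141 -0.1167922   0.026     ]]
s tip [[0.47068829 0.05619114 0.015     ]] rear [[ 0.44272866 -0.10238257  0.026     ]]
[([370.1, 85.7], 1632, [0.5393, 0.0527], [0.102, 0.023], 86.6)]
[]
[([328.9, 184.4], 151, [0.54, 0.0535], [0.095, 0.021], 86.6), ([232.3, 209.1], 216, [0.4392, 0.3971], [0.037, 0.077], 71.6)]
[([408.0, 249.3], 383, [0.4405, 0.4001], [0.044, 0.085], 72.1)]
w y (5163, [0.6207, 0.0062], [0.075, 0.13], 86.5)
w g (5284, [0.6339, 0.0891], [0.073, 0.112], 86.7)
w g (375, [0.5669, 0.0927], [0.074, 0.012], 86.6)
w b (3875, [0.624, -0.077], [0.074, 0.113], 86.7)
w r (360, [0.6225, 0.138], [0.014, 0.083], 78.0)
t y (547, [0.6224, 0.0077], [0.072, 0.125], 85.8)
t g (622, [0.6258, 0.0893], [0.072, 0.127], 86.9)
t b (249, [0.6549, -0.077], [0.073, 0.051], 85.9)
t r (553, [0.6311, 0.1716], [0.072, 0.124], 87.0)
s y (719, [0.6058, 0.0072], [0.082, 0.119], 86.9)
s g (749, [0.6106, 0.0895], [0.079, 0.116], 86.8)
s b (609, [0.6015, -0.0758], [0.079, 0.116], 86.9)
s r (597, [0.6149, 0.1694], [0.074, 0.116], 86.8)
s r (125, [0.6023, 0.1514], [0.038, 0.089], 82.5)
```

```bash
python3 - <<'E'
from h import *
go([.4464,-.0502,.017],yawR(78.5))
E
```

```text
from [ 0.4506 -0.0501  0.2597] shift units total [-0.03 -0.14  8.09] n 9 then turn deg [ 0.   -0.   -0.29]
```

Call:
play_rows:
  plan:
    - [[-0.03, -0.14, 0.8], [0, 0, -0.3]]
    - [[0, 0, 0.9], [0, 0, 0]]
    - [[0, 0, 0.9], [0, 0, 0]]
    - [[0, 0, 0.9], [0, 0, 0]]
    - [[0, 0, 0.9], [0, 0, 0]]
    - [[0, 0, 0.9], [0, 0, 0]]
    - [[0, 0, 0.9], [0, 0, 0]]
    - [[0, 0, 0.8], [0, 0, 0]]
    - [[0, 0, 0.6], [0, 0, 0]]
    - [[0, 0, 0.3], [0, 0, 0]]
    - [[0, 0, 0.19], [0, 0, 0]]
    - [[0, 0, 0], [0, 0, 0]]

```text
t: 6.2
tool_pos: [0.4463, -0.0501, 0.0169]
orientation: [-2.432, -1.989, 0.0]
wrist_force: [-0.7, -0.5, -0.3]
grip_width: 0.0912
```

Call:
play_rows:
  plan:
    - [[0, 0, 0], [0, 0, 0]]
    - [[0, 0, 0], [0, 0, 0]]
    - [[0, 0, 0], [0, 0, 0]]
    - [[0, 0, 0], [0, 0, 0]]
    - [[0, 0, 0], [0, 0, 0]]
    - [[0, 0, 0], [0, 0, 0]]
    - [[0, 0, 0], [0, 0, 0]]
    - [[0, 0, 0], [0, 0, 0]]
    - [[0, 0, 0], [0, 0, 0]]
    - [[0, 0, 0], [0, 0, 0]]
  fingers: 1

```text
t: 7.2
tool_pos: [0.4463, -0.0501, 0.017]
orientation: [2.432, 1.989, 0.0]
wrist_force: [0.4, 0.9, -0.5]
grip_width: 0.0239
```

Call:
play_rows:
  plan:
    - [[0, 0, -0.3], [0, 0, 0]]
    - [[0, 0, -0.6], [0, 0, 0]]
    - [[0, 0, -0.8], [0, 0, 0]]
    - [[0, 0, -0.8], [0, 0, 0]]
    - [[0, 0, -0.8], [0, 0, 0]]
    - [[0, 0, -0.8], [0, 0, 0]]
    - [[0, 0, -0.4], [0, 0, 0]]
    - [[0, 0, 0], [0, 0, 0]]
    - [[0, 0, 0], [0, 0, 0]]

```text
t: 8.1
tool_pos: [0.4459, -0.0501, 0.1515]
orientation: [-2.431, -1.989, 0.0]
wrist_force: [-0.1, 0.8, -2.0]
grip_width: 0.0242
```

```bash
python3 - <<'E'
from h import *
w=cams.snapshot("wrist"); s=robot.state(); R=Ro.from_rotvec(s["orientation"]).as_matrix()
print(s["tool_pos"],R.round(3).tolist(),s["wrist_force"])
L=lambda v: R.T@(v-s["tool_pos"])
print("cam in tool",L(w["eye"]), (R.T@Ro.from_rotvec(w["attitude"]).as_matrix()).round(3).tolist())
print("exp tip px",proj(w,s["tool_pos"]+R@np.array([.103,0,.004])))
cv2.imwrite("pics/w2.png",w["frame"][:,:,::-1])
# target: tool yaw -3.4, staging: tip 40mm before gap centre
a=np.radians(-3.4); ex=np.array([np.cos(a),np.sin(a),0]); g=np.array([.5297,.0537,0])
T=g-ex*(.103+.045); T[2]=s["tool_pos"][2]; go(T,yawR(-3.4)); print(T)
E
```

```text
[ 0.44566124 -0.05001204  0.15111061] [[0.198, 0.98, -0.001], [0.98, -0.198, 0.0], [-0.0, -0.001, -1.0]] [-0.05169138  0.3984     -1.89011668]
cam in tool [ 0.0718382  -0.00127395 -0.15695254] [[-0.002, 0.966, 0.257], [1.0, 0.002, -0.0], [-0.001, 0.257, -0.966]]
exp tip px [[317.02307568  66.19562111]]
from [ 0.4457 -0.05    0.1511] shift units total [ 3.25 -2.82  0.  ] n 4 then turn deg [-6.000e-02  6.000e-02  8.197e+01]
[0.38196051 0.06247734 0.15111061]
```

View pics/w2.png

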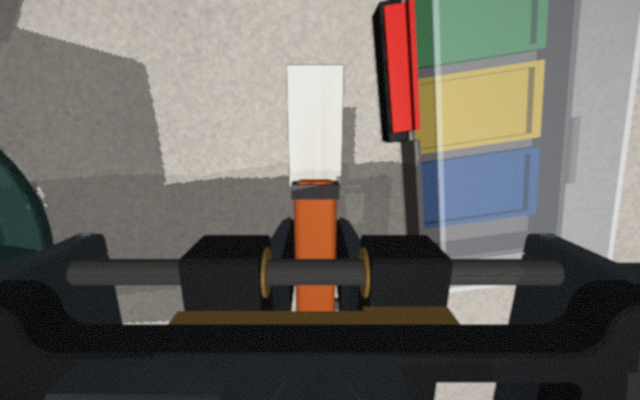

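```bash
python3 - <<'E'
from h import *
go([.4462,.1328,.1511],yawR(-3.4))
E
```

```text
from [ 0.4457 -0.05    0.1511] shift units total [ 5.98 -1.19  0.  ] n 6 then turn deg [-6.000e-02  6.000e-02  8.197e+01]
```

Call:
play_rows:
  plan:
    - [[0.75, -0.15, 0], [0, 0, 0]]
    - [[0.75, -0.15, 0], [0, 0, 0]]
    - [[0.75, -0.15, 0], [0, 0, 0]]
    - [[0.75, -0.15, 0], [0, 0, 0]]
    - [[0.75, -0.15, 0], [0, 0, 0]]
    - [[0.75, -0.15, 0], [0, 0, 0]]
    - [[0.75, -0.15, 0], [0, 0, 0]]
    - [[0.73, -0.14, 0], [0, 0, 0]]
    - [[0, 0, 0], [0, 0, 7]]
    - [[0, 0, 0], [0, 0, 7]]
    - [[0, 0, 0], [0, 0, 7]]
    - [[0, 0, 0], [0, 0, 7]]
    - [[0, 0, 0], [0, 0, 7]]
    - [[0, 0, 0], [0, 0, 7]]
    - [[0, 0, 0], [0, 0, 7]]
    - [[0, 0, 0], [0, 0, 7]]
    - [[0, 0, 0], [0, 0, 7]]
    - [[0, 0, 0], [0, 0, 7]]
    - [[0, 0, 0], [0, 0, 7]]
    - [[0, 0, 0], [0, 0, 5]]

```text
t: 10.15
tool_pos: [0.4461, 0.1326, 0.1507]
orientation: [3.139, -0.102, -0.004]
wrist_force: [0.4, 0.6, -1.7]
grip_width: 0.0235
```

```bash
python3 - <<'E'
from h import *
go([.4462,.1328,.0425],yawR(-3.4))
w=cams.snapshot("wrist")
print([b[:5] for b in blobs(w,(0,170,120),(4,255,255),.050)])
E
```

```text
from [0.4461 0.1326 0.1507] shift units total [ 0.01 -0.01  3.61] n 4 then turn deg [ 0.04  0.13 -0.31]
[([403.2, 94.4], 2896, [0.5389, 0.0494], [0.103, 0.022], 87.0), ([42.0, 219.6], 2570, [0.441, 0.3951], [0.043, 0.077], 72.1)]
```

Call:
play_rows:
  plan:
    - [[0, 0, 0.5], [0, 0, 0]]
    - [[0, 0, 0.8], [0, 0, 0]]
    - [[0, 0, 0.8], [0, 0, 0]]
    - [[0, 0, 0.8], [0, 0, 0]]
    - [[0, 0, 0.5], [0, 0, 0]]
    - [[0, 0, 0.2], [0, 0, 0]]
    - [[0, 0, 0], [0, 0, 0]]
    - [[0, 0, 0], [0, 0, 0]]

```text
t: 11.0
tool_pos: [0.447, 0.1328, 0.0443]
orientation: [-3.14, 0.093, 0.0]
wrist_force: [0.7, -1.0, -1.5]
grip_width: 0.0238
```

```bash
python3 - <<'E'
from h import *
s=robot.state();print(s["tool_pos"],s["wrist_force"])
w=cams.snapshot("wrist"); a=w["frame"][:,:,::-1]
cv2.imwrite("pics/w3.png",a)
R=Ro.from_rotvec(s["orientation"]).as_matrix()
print(proj(w,s["tool_pos"]+R@np.array([.103,0,.004])))
E
```

```text
[0.44696756 0.13282788 0.04425539] [ 0.73921056 -0.96074081 -1.49293074]
[[314.37215211  63.89234757]]
```

View pics/w3.png

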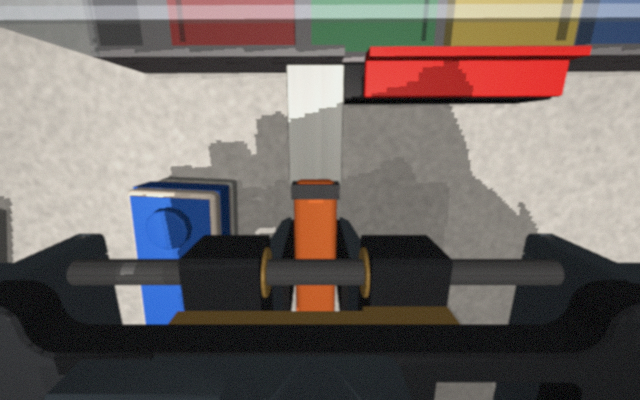

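Call:
play_rows:
  plan:
    - [[-0.04, 0, 0.05], [0, 0, 0]]
    - [[0, 0.3, 0], [0, 0, 0]]
    - [[0, 0.3, 0], [0, 0, 0]]
    - [[0, 0.3, 0], [0, 0, 0]]
    - [[0, 0.3, 0], [0, 0, 0]]
    - [[0, 0.3, 0], [0, 0, 0]]
    - [[0, 0.3, 0], [0, 0, 0]]
    - [[0, 0.3, 0], [0, 0, 0]]
    - [[0, 0.3, 0], [0, 0, 0]]
    - [[0, 0.1, 0], [0, 0, 0]]
    - [[0, 0, 0], [0, 0, 0]]

```text
t: 12.15
tool_pos: [0.4412, 0.0576, 0.0425]
orientation: [-3.14, 0.095, 0.0]
wrist_force: [-0.6, 0.3, -1.4]
grip_width: 0.024
```

```bash
python3 - <<'E'
from h import *
s=robot.state();print(s["tool_pos"],s["orientation"],s["wrist_force"],s["joints"])
R=Ro.from_rotvec(s["orientation"]).as_matrix()
a=np.radians(-3.4); ex=np.array([np.cos(a),np.sin(a),0]);B=np.array([.6195,.0484,0])
H=B+.07*ex+[0,0,.045]
print("hinge in tool",R.T@(H-s["tool_pos"]), "axis", R.T@np.array([-ex[1],ex[0],0]))
# constant body row for 4deg turn about hinge
h=R.T@(H-s["tool_pos"]); ax=R.T@np.array([-ex[1],ex[0],0])
for d in (3,5):
    Q=Ro.from_rotvec(ax*np.radians(d)).as_matrix(); print(d,(h-Q@h)/.03, ax*d)
E
```

```text
[0.4411715  0.05758254 0.04253069] [-3.14013537e+00  9.51812486e-02  2.62981936e-05] [-0.55916931  0.3405355  -1.40753705] [7.73848674e-02 3.25528738e-01 2.28867490e+00 3.33856234e-05
 5.27404038e-01 1.70875617e+00]
hinge in tool [ 0.24855718 -0.00172351 -0.00247356] axis [-1.26263491e-03 -9.99999203e-01  1.45982427e-05]
3 [ 7.03946628e-03 -1.52200183e-05 -4.33732367e-01] [-3.78790472e-03 -2.99999761e+00  4.37947280e-05]
5 [ 2.43418252e-02 -4.12810165e-05 -7.22425683e-01] [-6.31317453e-03 -4.99999601e+00  7.29912133e-05]
```

Call:
play_rows:
  plan:
    - [[0.003, 0, -0.15], [0, -1, 0]]
    - [[0.003, 0, -0.15], [0, -1, 0]]
    - [[0.003, 0, -0.15], [0, -1, 0]]
    - [[0.004, 0, -0.29], [0, -2, 0]]
    - [[0.004, 0, -0.29], [0, -2, 0]]
    - [[0.004, 0, -0.29], [0, -2, 0]]
    - [[0.004, 0, -0.29], [0, -2, 0]]
    - [[0.004, 0, -0.29], [0, -2, 0]]
    - [[0.004, 0, -0.29], [0, -2, 0]]
    - [[0, 0, 0], [0, 0, 0]]

```text
t: 13.15
tool_pos: [0.4506, 0.0577, 0.1081]
orientation: [-3.106, 0.093, 0.408]
wrist_force: [-0.5, 0.3, -1.0]
grip_width: 0.0241
```

```bash
python3 - <<'E'
from h import *
s=robot.state();print(s["tool_pos"],s["orientation"],s["wrist_force"],s["wrist_torque"],s["joints"])
w=cams.snapshot("wrist"); sc=cams.snapshot("scene")
R=Ro.from_rotvec(s["orientation"]).as_matrix()
print("exp",proj(w,s["tool_pos"]+R@np.array([.103,0,.004])))
a=cv2.resize(sc["frame"][60:280,160:440],None,fx=2.2,fy=2.2,interpolation=cv2.INTER_CUBIC)
b=w["frame"][:260,200:480]
o=np.zeros((484,616+184,3),np.uint8);o[:484,:616]=a; bb=cv2.resize(b,(184,171));o[:171,616:]=bb
cv2.imwrite("pics/s4.png",o[:,:,::-1])
E
```

```text
[0.45056898 0.05770554 0.10812805] [-3.1055595   0.09267966  0.40807813] [-0.47087064  0.29375032 -0.96005933] [ 0.01984372 -0.13411879  0.00955094] [0.05880017 0.30058549 2.14494608 0.03762262 0.95593614 1.66354517]
exp [[314.44353825  63.90846265]]
```

View pics/s4.png

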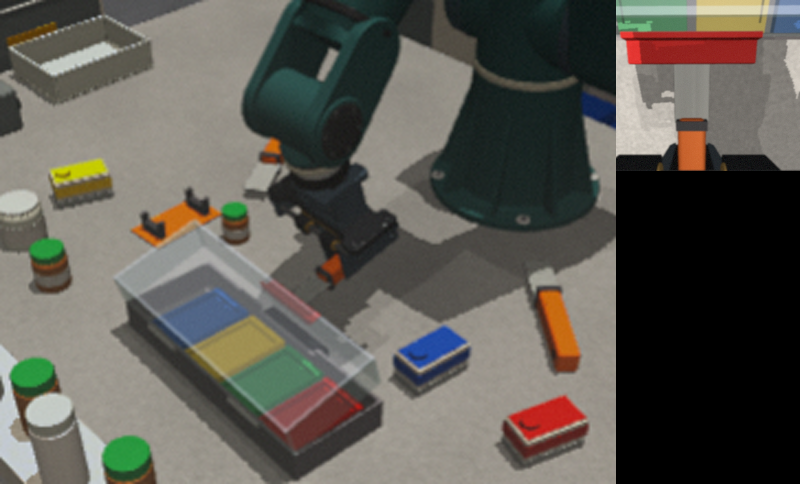

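Call:
play_rows:
  plan:
    - [[0.007, 0, -0.434], [0, -3, 0]]
    - [[0.007, 0, -0.434], [0, -3, 0]]
    - [[0.007, 0, -0.434], [0, -3, 0]]
    - [[0.007, 0, -0.434], [0, -3, 0]]
    - [[0.007, 0, -0.434], [0, -3, 0]]
    - [[0.007, 0, -0.434], [0, -3, 0]]
    - [[0.007, 0, -0.434], [0, -3, 0]]
    - [[0.007, 0, -0.434], [0, -3, 0]]
    - [[0.007, 0, -0.434], [0, -3, 0]]
    - [[0.007, 0, -0.434], [0, -3, 0]]
    - [[0.007, 0, -0.434], [0, -3, 0]]
    - [[0, 0, 0], [0, 0, 0]]

```text
t: 14.45
tool_pos: [0.5229, 0.0532, 0.2281]
orientation: [-2.847, 0.085, 1.267]
wrist_force: [-0.3, -0.3, -1.0]
grip_width: 0.0242
```

```bash
cat >> h.py <<'E'
a_=np.radians(-3.4); ex=np.array([np.cos(a_),np.sin(a_),0]); ey=np.array([-ex[1],ex[0],0]); B=np.array([.6195,.0484,0]); H=B+.07*ex+[0,0,.045]
def tipinfo(s):
    R=Ro.from_rotvec(s["orientation"]).as_matrix(); tip=s["tool_pos"]+R@np.array([.103,0,.004]); v=tip-H
    r=np.hypot(v@ex,v[2]); print("tip box xyz rel hinge",np.round([v@ex,v@ey,v[2]],4),"r",round(r,4),"ang",round(np.degrees(np.arctan2(v[2],-v@ex)),1),"tilt",round(np.degrees(np.arctan2(R[2,0],R[:,0]@ex)),1),"F",s["wrist_force"].round(1),"T",s["wrist_torque"].round(2),"q",s["joints"].round(2))
E
python3 - <<'E'
from h import *
s=robot.state(); tipinfo(s)
E
```

```text
tip box xyz rel hinge [-0.1008 -0.001   0.1039] r 0.1447 ang 45.9 tilt -48.0 F [-0.3 -0.3 -1. ] T [-0.01 -0.62  0.01] q [0.03 0.5  1.74 0.06 1.74 1.64]
```

Call:
play_rows:
  plan:
    - [[0.007, 0, -0.434], [0, -3, 0]]
    - [[0.007, 0, -0.434], [0, -3, 0]]
    - [[0.007, 0, -0.434], [0, -3, 0]]
    - [[0.007, 0, -0.434], [0, -3, 0]]
    - [[0.007, 0, -0.434], [0, -3, 0]]
    - [[0.007, 0, -0.434], [0, -3, 0]]
    - [[0.007, 0, -0.434], [0, -3, 0]]
    - [[0.007, 0, -0.434], [0, -3, 0]]
    - [[0.007, 0, -0.434], [0, -3, 0]]
    - [[0, 0, 0], [0, 0, 0]]

```text
t: 15.45
tool_pos: [0.6233, 0.0471, 0.2835]
orientation: [-2.463, 0.074, 1.89]
wrist_force: [-0.7, -0.8, -2.4]
grip_width: 0.0235
```

```bash
python3 - <<'E'
from h import *
s=robot.state(); tipinfo(s)
sc=cams.snapshot("scene"); cv2.imwrite("pics/s5.png",sc["frame"][:,:,::-1])
E
```

```text
tip box xyz rel hinge [-0.0433 -0.0011  0.1379] r 0.1446 ang 72.6 tilt -75.0 F [-0.7 -0.8 -2.4] T [-0.   -0.89  0.01] q [0.01 0.77 1.37 0.09 2.3  1.65]
```

View pics/s5.png

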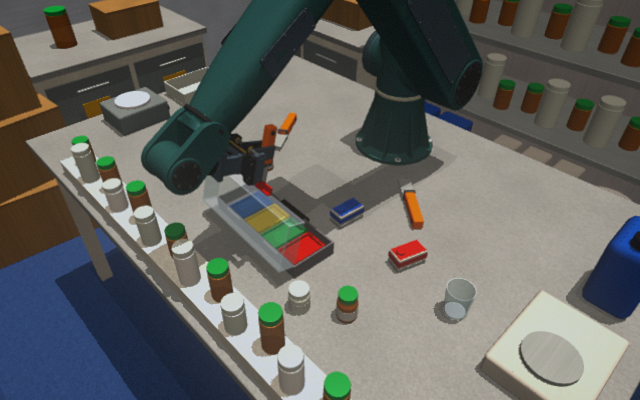

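Call:
play_rows:
  plan:
    - [[0.007, 0, -0.434], [0, -3, 0]]
    - [[0.007, 0, -0.434], [0, -3, 0]]
    - [[0.007, 0, -0.434], [0, -3, 0]]
    - [[0.007, 0, -0.434], [0, -3, 0]]
    - [[0.007, 0, -0.434], [0, -3, 0]]
    - [[0.004, 0, -0.29], [0, -2, 0]]
    - [[0, 0, 0], [0, 0, 0]]
    - [[0, 0, 0], [0, 0, 0]]

```text
t: 16.3
tool_pos: [0.6955, 0.0429, 0.294]
orientation: [-2.155, 0.065, 2.226]
wrist_force: [0.1, -0.3, -1.0]
grip_width: 0.0236
```

```bash
python3 - <<'E'
from h import *
s=robot.state(); tipinfo(s)
E
```

```text
tip box xyz rel hinge [-0.0011 -0.001   0.1462] r 0.1462 ang 89.6 tilt -91.9 F [ 0.1 -0.3 -1. ] T [-0.05 -0.86  0.01] q [0.   0.97 1.14 0.13 2.63 1.68]
```

Call:
play_rows:
  plan:
    - [[-0.3, 0, 0.06], [0, 0, 0]]
    - [[-0.6, 0, 0.06], [0, 0, 0]]
    - [[-0.6, 0, 0.06], [0, 0, 0]]
    - [[-0.6, 0, 0.3], [0, 0, 0]]
    - [[-0.6, 0, 0.6], [0, 0, 0]]
    - [[0, 0, 0.9], [0, 0, 0]]
    - [[0, 0, 0.9], [0, 0, 0]]
    - [[0, 0, 0.9], [0, 0, 0]]
    - [[0, 0, 0], [0, 8, 0]]
    - [[0, 0, 0], [0, 8, 0]]
    - [[0, 0, 0], [0, 8, 0]]
    - [[0, 0, 0], [0, 8, 0]]
    - [[0, 0, 0], [0, 8, 0]]
    - [[0, 0, 0], [0, 8, 0]]
    - [[0, 0, 0], [0, 8, 0]]
    - [[0, 0, 0], [0, 8, 0]]
    - [[0, 0, 0], [0, 8, 0]]
    - [[0, 0, 0], [0, 8, 0]]
    - [[0, 0, 0], [0, 8, 0]]
    - [[0, 0, 0], [0, 4, 0]]

```text
t: 18.3
tool_pos: [0.585, 0.0495, 0.3819]
orientation: [-3.14, 0.094, -0.014]
wrist_force: [1.0, 0.7, -2.2]
grip_width: 0.0234
```

```bash
python3 - <<'E'
from h import *
s=robot.state(); tipinfo(s); a=np.radians(2.8)
go([.481+.012*np.cos(a),-.2955+.012*np.sin(a),.25],yawR(2.8))
E
```

```text
tip box xyz rel hinge [-0.0015 -0.0011  0.3338] r 0.3338 ang 89.7 tilt 0.5 F [ 1.   0.7 -2.2] T [0.01 0.04 0.02] q [ 0.04  0.05  1.85 -0.    1.24  1.68]
from [0.585  0.0495 0.3819] shift units total [-2.41 11.65  4.37] n 12 then turn deg [-0.01 -0.5  -6.24]
```

Call:
play_rows:
  plan:
    - [[-0.172, 0.832, 0.312], [0, 0, 0]]
    - [[-0.172, 0.832, 0.312], [0, 0, 0]]
    - [[-0.172, 0.832, 0.312], [0, 0, 0]]
    - [[-0.172, 0.832, 0.312], [0, 0, 0]]
    - [[-0.172, 0.832, 0.312], [0, 0, 0]]
    - [[-0.172, 0.832, 0.312], [0, 0, 0]]
    - [[-0.172, 0.832, 0.312], [0, 0, 0]]
    - [[-0.172, 0.832, 0.312], [0, 0, 0]]
    - [[-0.172, 0.832, 0.312], [0, 0, 0]]
    - [[-0.172, 0.832, 0.312], [0, 0, 0]]
    - [[-0.172, 0.832, 0.312], [0, 0, 0]]
    - [[-0.172, 0.832, 0.312], [0, 0, 0]]
    - [[-0.172, 0.832, 0.312], [0, 0, 0]]
    - [[-0.172, 0.832, 0.312], [0, 0, 0]]
    - [[0, 0, 0], [0, -0.5, -6.2]]
    - [[0, 0, 0], [0, 0, 0]]
    - [[0, 0, 0], [0, 0, 0]]

```text
t: 20.0
tool_pos: [0.4931, -0.295, 0.2493]
orientation: [3.14, 0.072, -0.011]
wrist_force: [1.0, 0.5, -1.4]
grip_width: 0.0241
```

```bash
python3 - <<'E'
from h import *
s=robot.state(); R=Ro.from_rotvec(s["orientation"]).as_matrix()
P={n:cams.snapshot(n) for n in("wrist","scene","top")}
print(proj(P["wrist"],s["tool_pos"]+R@np.array([.103,0,.004])))
for n,p in P.items():
  for b in blobs(p,(5,120,100),(22,255,255),.004):
    if abs(b[2][0]-.48)<.12 and abs(b[2][1]+.29)<.1:print("rest",n,b)
# model check: dark post tops in wrist
c=np.array([.481,-.2955,0]);a=np.radians(2.8);u=np.array([np.cos(a),np.sin(a),0]);v=np.array([-u[1],u[0],0])
img=P["wrist"]["frame"].copy()
for X in [c+i*.065*u+j*.035*v+[0,0,.004] for i in(-1,1) for j in(-1,1)]+[c+i*.045*u+j*.017*v+[0,0,.034] for i in(-1,1) for j in(-1,1)]:
    q=proj(P["wrist"],X)[0]; cv2.circle(img,tuple(int(k) for k in q.round()),2,(0,255,255),-1)
sc=P["scene"]["frame"].copy()
for X in [c+i*.065*u+j*.035*v+[0,0,.004] for i in(-1,1) for j in(-1,1)]: 
    q=proj(P["scene"],X)[0]; cv2.circle(sc,tuple(int(k) for k in q.round()),0,(0,255,255),-1)
o=np.zeros((600,800,3),np.uint8); o[:400,:640]=img; o[400:600,:400]=cv2.resize(sc[130:190,190:310],(400,200))
o[400:,400:]=cv2.resize(sc[150:270,180:360],(400,200))
cv2.imwrite("pics/w6.png",o[:,:,::-1])
E
```

```text
[[314.68089726  63.72843482]]
rest wrist ([314.4, 181.9], 101, [0.4868, -0.2953], [0.004, 0.046], 2.5, [[0.48399999737739563, -0.2720000147819519], [0.4860000014305115, -0.3190000057220459], [0.49000000953674316, -0.3179999887943268], [0.4880000054836273, -0.2720000147819519]])
rest wrist ([315.8, 227.1], 2564, [0.4216, -0.301], [0.112, 0.069], 2.5, [[0.36399999260902405, -0.26899999380111694], [0.367000013589859, -0.33799999952316284], [0.4790000021457672, -0.3330000042915344], [0.47600001096725464, -0.2639999985694885]])
rest scene ([239.6, 161.4], 316, [0.4828, -0.2933], [0.131, 0.072], 3.0, [[0.41499999165534973, -0.26100000739097595], [0.4189999997615814, -0.3330000042915344], [0.550000011920929, -0.32600000500679016], [0.5460000038146973, -0.2540000081062317]])
```

View pics/w6.png

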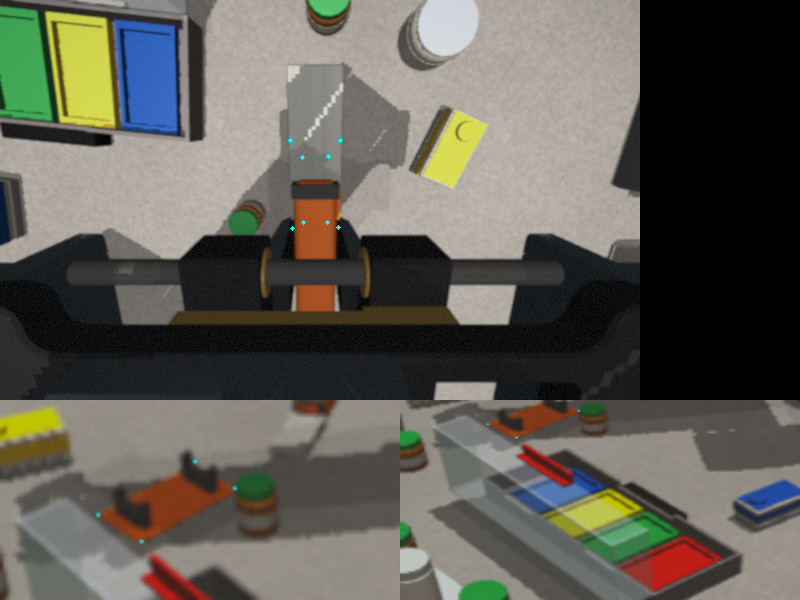

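Call:
play_rows:
  plan:
    - [[0, 0, 0.5], [0, 0.4, 0]]
    - [[0, 0, 0.8], [0, 0, 0]]
    - [[0, 0, 0.8], [0, 0, 0]]
    - [[0, 0, 0.8], [0, 0, 0]]
    - [[0, 0, 0.8], [0, 0, 0]]
    - [[0, 0, 0.8], [0, 0, 0]]
    - [[0, 0, 0.7], [0, 0, 0]]
    - [[0, 0, 0.5], [0, 0, 0]]
    - [[0, 0, 0.4], [0, 0, 0]]
    - [[0, 0, 0.3], [0, 0, 0]]
    - [[0, 0, 0.3], [0, 0, 0]]
    - [[0, 0, 0.2], [0, 0, 0]]
    - [[0, 0, 0.1], [0, 0, 0]]
    - [[0, 0, 0], [0, 0, 0]]
    - [[0, 0, 0], [0, 0, 0]]

```text
t: 21.65
tool_pos: [0.4927, -0.2952, 0.0384]
orientation: [-3.14, -0.076, 0.002]
wrist_force: [0.5, -0.2, -2.9]
grip_width: 0.024
```

```bash
python3 - <<'E'
from h import *
s=robot.state(); print(s["tool_pos"],s["wrist_force"],s["orientation"]); go([.493,-.295,.0375],yawR(2.8))
E
```

```text
[ 0.49266552 -0.29521208  0.03835094] [ 0.46367224 -0.20002989 -2.88729916] [-3.14049653e+00 -7.59575931e-02  2.14679761e-03]
from [ 0.4927 -0.2952  0.0384] shift units total [ 0.01 -0.01  0.03] n 1 then turn deg [-0.01  0.08 -0.03]
```

Call:
play_rows:
  plan:
    - [[0, 0, 0.03], [0, 0, 0]]
    - [[0, 0, 0], [0, 0, 0]]

```text
t: 21.85
tool_pos: [0.4926, -0.2952, 0.0373]
orientation: [-3.14, -0.076, 0.002]
wrist_force: [-1.0, 0.2, -1.1]
grip_width: 0.0238
```

Call:
play_rows:
  plan:
    - [[0, 0, 0], [0, 0, 0]]
    - [[0, 0, 0], [0, 0, 0]]
    - [[0, 0, 0], [0, 0, 0]]
    - [[0, 0, 0], [0, 0, 0]]
    - [[0, 0, -0.3], [0, 0, 0]]
    - [[0, 0, -0.6], [0, 0, 0]]
    - [[0, 0, -0.9], [0, 0, 0]]
    - [[0, 0, -0.9], [0, 0, 0]]
    - [[0, 0, -0.9], [0, 0, 0]]
    - [[0, 0, -0.9], [0, 0, 0]]
    - [[0, 0, -0.9], [0, 0, 0]]
    - [[0, 0, -0.6], [0, 0, 0]]
    - [[0, 0, 0], [0, 0, 0]]
  fingers: 0.4

```text
t: 23.15
tool_pos: [0.4939, -0.2959, 0.2203]
orientation: [3.139, 0.076, 0.003]
wrist_force: [0.6, -1.1, -0.1]
grip_width: 0.0549
```

```bash
python3 - <<'E'
from h import *
P={n:cams.snapshot(n) for n in("wrist","scene","top")}
o=np.zeros((600,640,3),np.uint8); o[:400]=P["wrist"]["frame"]; o[400:,:400]=cv2.resize(P["scene"]["frame"][130:190,190:310],(400,200))
cv2.imwrite("pics/w7.png",o[:,:,::-1])
for n,p in P.items():
  for c,lo,hi in [("yel",(24,150,120),(34,255,255)),("blue",(105,150,90),(125,255,255)),("red",(0,170,120),(4,255,255))]:
    for b in blobs(p,lo,hi,.048):
      if .3<b[2][0]<.75 and min(b[3])<.09: print(n,c,b[:5])
E
```

```text
wrist yel ([62.9, 65.2], 7097, [0.6123, -0.0192], [0.068, 0.119], 86.7)
wrist yel ([465.0, 153.0], 2512, [0.5431, -0.4668], [0.041, 0.081], 70.0)
wrist blue ([134.3, 73.7], 7065, [0.6081, -0.0946], [0.067, 0.119], 86.8)
scene yel ([195.2, 137.3], 150, [0.5457, -0.4638], [0.042, 0.083], 70.8)
scene yel ([273.1, 214.3], 309, [0.6154, 0.0406], [0.072, 0.078], 87.5)
scene yel ([254.9, 224.7], 97, [0.6758, 0.0417], [0.057, 0.02], 87.9)
scene blue ([263.4, 198.6], 108, [0.5857, -0.0373], [0.072, 0.027], 82.6)
scene blue ([346.9, 206.5], 248, [0.43, 0.1675], [0.041, 0.08], 83.5)
scene blue ([239.3, 210.7], 72, [0.6716, -0.0372], [0.054, 0.016], 84.6)
scene red ([246.4, 185.7], 46, [0.5841, -0.12], [0.114, 0.007], 86.9)
scene red ([244.0, 191.1], 84, [0.6064, -0.1006], [0.115, 0.011], 87.4)
scene red ([302.1, 247.9], 650, [0.6392, 0.1965], [0.07, 0.107], 86.8)
scene red ([408.2, 249.1], 337, [0.4389, 0.3991], [0.041, 0.081], 71.9)
top yel ([341.9, 165.4], 610, [0.6119, 0.0081], [0.067, 0.123], 87.2)
top yel ([474.7, 190.8], 45, [0.5365, -0.4812], [0.01, 0.072], 62.6)
top blue ([364.0, 166.8], 599, [0.6099, -0.0719], [0.067, 0.121], 87.1)
top blue ([296.6, 213.4], 230, [0.431, 0.1664], [0.038, 0.079], 82.9)
top blue ([570.5, 204.8], 26, [0.4905, -0.8413], [0.015, 0.021], 1.7)
top red ([334.0, 130.1], 54, [0.7457, 0.0424], [0.1, 0.008], 86.8)
top red ([298.1, 161.4], 569, [0.6229, 0.1684], [0.066, 0.119], 86.5)
top red ([232.3, 209.1], 218, [0.4394, 0.3975], [0.037, 0.078], 71.6)
```

View pics/w7.png

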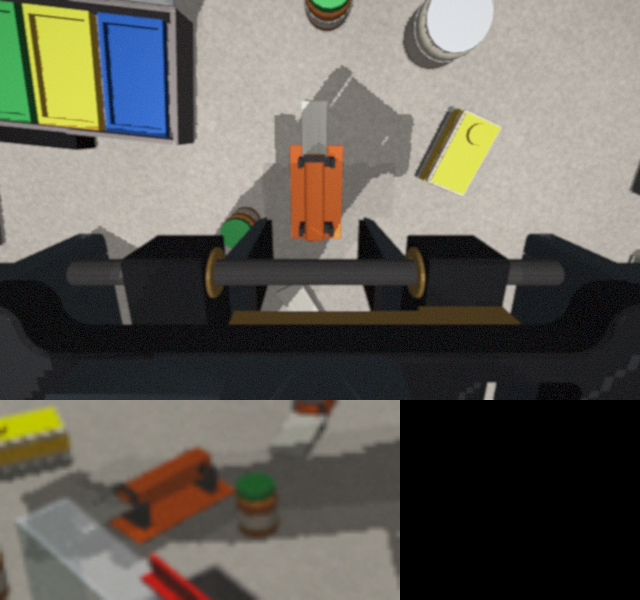

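```bash
python3 - <<'E'
from h import *
s=robot.state(); print(s["joints"])
go([.545,-.4655,.2203],yawR(160))
E
```

```text
[-5.79934152e-01  1.98144540e-01  1.99729223e+00 -7.69898265e-04
  9.48467863e-01  9.42963645e-01]
from [ 0.4924 -0.2949  0.2166] shift units total [ 1.48  5.76 -0.13] n 6 then turn deg [-1.9000e-01 -3.0000e-02 -1.5723e+02]
```

Call:
play_rows:
  plan:
    - [[0.185, 0.72, -0.016], [0, 0, 0]]
    - [[0.185, 0.72, -0.016], [0, 0, 0]]
    - [[0.185, 0.72, -0.016], [0, 0, 0]]
    - [[0.185, 0.72, -0.016], [0, 0, 0]]
    - [[0.185, 0.72, -0.016], [0, 0, 0]]
    - [[0.185, 0.72, -0.016], [0, 0, 0]]
    - [[0.185, 0.72, -0.016], [0, 0, 0]]
    - [[0.185, 0.72, -0.016], [0, 0, 0]]
    - [[0, 0, 0], [0, 0, -8]]
    - [[0, 0, 0], [0, 0, -8]]
    - [[0, 0, 0], [0, 0, -8]]
    - [[0, 0, 0], [0, 0, -8]]
    - [[0, 0, 0], [0, 0, -8]]
    - [[0, 0, 0], [0, 0, -8]]
    - [[0, 0, 0], [0, 0, -8]]
    - [[0, 0, 0], [0, 0, -8]]
    - [[0, 0, 0], [0, 0, -8]]
    - [[0, 0, 0], [0, 0, -8]]
    - [[0, 0, 0], [0, 0, -8]]
    - [[0, 0, 0], [0, 0, -8]]
  fingers: 0

```text
t: 25.3
tool_pos: [0.545, -0.4651, 0.219]
orientation: [-2.036, -2.388, 0.001]
wrist_force: [-1.0, 0.3, 0.5]
grip_width: 0.0914
```

Call:
play_rows:
  plan:
    - [[0, 0, 0], [0, 0, -8]]
    - [[0, 0, 0], [0, 0, -8]]
    - [[0, 0, 0], [0, 0, -8]]
    - [[0, 0, 0], [0, 0, -8]]
    - [[0, 0, 0], [0, 0, -8]]
    - [[0, 0, 0], [0, 0, -8]]
    - [[0, 0, 0], [0, 0, -8]]
    - [[0, 0, 0], [0, 0, -5.2]]
    - [[0, 0, 0], [0, 0, 0]]

```text
t: 26.2
tool_pos: [0.545, -0.4652, 0.2193]
orientation: [-0.544, -3.091, -0.002]
wrist_force: [-0.7, 0.2, 0.3]
grip_width: 0.0912
```

```bash
cat >> h.py <<'E'
TC={"yel":((24,150,100),(34,255,255)),"blue":((105,150,80),(125,255,255)),"red":((0,170,100),(4,255,255))}
def tin(c,near,z=.048):
    for n in ("wrist","top","scene"):
        for b in blobs(cams.snapshot(n),*TC[c],z):
            if np.hypot(b[2][0]-near[0],b[2][1]-near[1])<.06 and max(b[3])<.1: print(n,b[:5])
E
python3 - <<'E'
from h import *
go([.545,-.4655,.032],yawR(160)); tin("yel",(.545,-.465))
E
```

```text
from [ 0.545  -0.4652  0.2193] shift units total [-0.03 -0.01  6.24] n 7 then turn deg [ 0.03 -0.21  0.05]
```

Call:
play_rows:
  plan:
    - [[0, 0, 0.5], [0, 0, 0]]
    - [[0, 0, 0.8], [0, 0, 0]]
    - [[0, 0, 0.9], [0, 0, 0]]
    - [[0, 0, 0.9], [0, 0, 0]]
    - [[0, 0, 0.9], [0, 0, 0]]
    - [[0, 0, 0.8], [0, 0, 0]]
    - [[0, 0, 0.6], [0, 0, 0]]
    - [[0, 0, 0.4], [0, 0, 0]]
    - [[0, 0, 0.3], [0, 0, 0]]
    - [[0, 0, 0.14], [0, 0, 0]]
    - [[0, 0, 0], [0, 0, 0]]

```text
t: 27.45
tool_pos: [0.5452, -0.4656, 0.0336]
orientation: [-0.546, -3.092, -0.0]
wrist_force: [-0.4, -0.4, -0.2]
grip_width: 0.0916
```

Call:
play_rows:
  plan:
    - [[0, 0, 0], [0, 0, 0]]
    - [[0, 0, 0], [0, 0, 0]]
    - [[0, 0, 0], [0, 0, 0]]
    - [[0, 0, 0], [0, 0, 0]]
    - [[0, 0, 0], [0, 0, 0]]
    - [[0, 0, 0], [0, 0, 0]]
    - [[0, 0, 0], [0, 0, 0]]
    - [[0, 0, 0], [0, 0, 0]]
  fingers: 1

```text
t: 28.25
tool_pos: [0.5452, -0.4657, 0.0338]
orientation: [-0.546, -3.092, 0.0]
wrist_force: [-0.1, -0.4, 2.1]
grip_width: 0.05
```

Call:
play_rows:
  plan:
    - [[0, 0, -0.3], [0, 0, 0]]
    - [[0, 0, -0.6], [0, 0, 0]]
    - [[0, 0, -0.8], [0, 0, 0]]
    - [[0, 0, -0.8], [0, 0, 0]]
    - [[0, 0, -0.8], [0, 0, 0]]
    - [[0, 0, -0.8], [0, 0, 0]]
    - [[0, 0, -0.4], [0, 0, 0]]
    - [[0, 0, 0], [0, 0, 0]]

```text
t: 29.05
tool_pos: [0.5461, -0.4662, 0.1711]
orientation: [0.546, 3.093, -0.003]
wrist_force: [0.5, -0.6, -4.7]
grip_width: 0.0495
```

```bash
cat >> h.py <<'E'
bay={"red":B+.123*ey,"green":B+.041*ey,"yel":B-.041*ey,"blue":B-.123*ey}
def tinseen(c,s,dy=0.):  # expected vs seen top-face blob when held
    w=cams.snapshot("wrist"); n,l,st,ce=cv2.connectedComponentsWithStats(mask(w,*TC[c])); print([ (st[i,:5].tolist()) for i in range(1,n) if st[i,4]>300])
    R=Ro.from_rotvec(s["orientation"]).as_matrix()
    print(proj(w,[s["tool_pos"]+R@np.array([x,y,-.016]) for x in(-.045,.045) for y in (-.025,.025)]).round())
    return w
E
python3 - <<'E'
from h import *
s=robot.state(); print(s["grip_width"],s["wrist_force"])
w=tinseen("yel",s); cv2.imwrite("pics/w8.png",w["frame"][:,:,::-1])
print(bay["yel"]); go(np.r_[bay["yel"][:2],.15],yawR(176.6))
E
```

```text
0.04949356624278582 [ 0.46321762 -0.55390328 -4.71739682]
[]
[[274. 336.]
 [359. 336.]
 [267. 186.]
 [366. 186.]]
[0.61706844 0.00747217 0.        ]
from [ 0.5455 -0.4657  0.1694] shift units total [ 3.16 15.63  0.64] n 16 then turn deg [ -0.03  -0.04 -16.63]
```

View pics/w8.png

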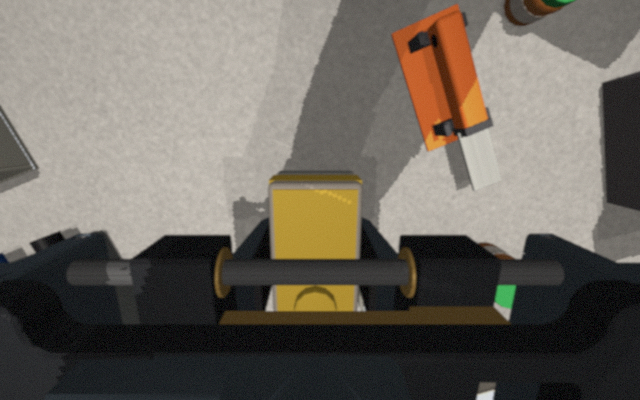

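Call:
play_rows:
  plan:
    - [[0, 0, 0], [0, 0, -8.3]]
    - [[0, 0, 0], [0, 0, -8.3]]
    - [[-0.08, 0.6, 0], [0, 0, 0]]
    - [[-0.08, 0.9, 0], [0, 0, 0]]
    - [[-0.08, 0.9, 0], [0, 0, 0]]
    - [[-0.08, 0.9, 0], [0, 0, 0]]
    - [[-0.08, 0.9, 0], [0, 0, 0]]
    - [[-0.08, 0.9, 0], [0, 0, 0]]
    - [[-0.08, 0.9, 0], [0, 0, 0]]
    - [[-0.08, 0.9, 0], [0, 0, 0]]
    - [[-0.08, 0.9, 0], [0, 0, 0]]
    - [[-0.08, 0.9, 0], [0, 0, 0]]
    - [[-0.08, 0.9, 0], [0, 0, 0]]
    - [[-0.08, 0.9, 0], [0, 0, 0]]
    - [[-0.08, 0.9, 0], [0, 0, 0]]
    - [[-0.08, 0.9, 0], [0, 0, 0]]
    - [[-0.08, 0.9, 0], [0, 0, 0]]
    - [[-0.08, 0.9, 0], [0, 0, 0]]
    - [[-0.08, 0.9, 0], [0, 0, 0]]
    - [[-0.08, 0.85, 0], [0, 0, 0]]

```text
t: 31.1
tool_pos: [0.616, 0.0083, 0.1676]
orientation: [-0.098, -3.137, -0.001]
wrist_force: [-0.5, -0.2, -3.5]
grip_width: 0.05
```

```bash
python3 - <<'E'
from h import *
go(np.r_[bay["yel"][:2],.044],yawR(176.6))
w=cams.snapshot("wrist"); t=cams.snapshot("top")
m=w["frame"].copy(); img=m[:,:,::-1].copy()
for k in bay:
  for i in(-1,1):
    for j in(-1,1):
      q=proj(w,bay[k]+i*.056*ex+j*.031*ey+[0,0,.009])[0]; cv2.circle(img,(int(q[0]),int(q[1])),2,(255,0,255),-1)
      q=proj(w,B+i*.07*ex+j*.187*ey+[0,0,.045])[0]; cv2.circle(img,(int(q[0]),int(q[1])),2,(255,255,0),-1)
cv2.imwrite("pics/w9.png",img)
E
```

```text
from [0.616  0.0083 0.1676] shift units total [-0.05 -0.03  4.12] n 5 then turn deg [ 0.02 -0.2  -0.18]
```

View pics/w9.png

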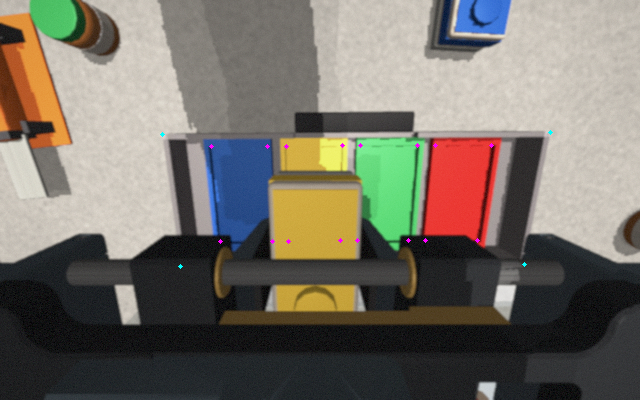

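Call:
play_rows:
  plan:
    - [[-0.05, -0.03, 0.4], [0, 0, 0]]
    - [[0, 0, 0.7], [0, 0, 0]]
    - [[0, 0, 0.8], [0, 0, 0]]
    - [[0, 0, 0.7], [0, 0, 0]]
    - [[0, 0, 0.5], [0, 0, 0]]
    - [[0, 0, 0.4], [0, 0, 0]]
    - [[0, 0, 0.3], [0, 0, 0]]
    - [[0, 0, 0.2], [0, 0, 0]]
    - [[0, 0, 0.12], [0, 0, 0]]
    - [[0, 0, 0], [0, 0, 0]]
    - [[0, 0, 0], [0, 0, 0]]

```text
t: 32.3
tool_pos: [0.6186, 0.0056, 0.0455]
orientation: [-0.094, -3.139, -0.001]
wrist_force: [-0.2, -0.0, -4.1]
grip_width: 0.05
```

```bash
python3 - <<'E'
from h import *
s=robot.state();print(s["tool_pos"],s["wrist_force"])
go(np.r_[bay["yel"][:2],.0435],yawR(176.6))
E
```

```text
[0.61855241 0.00556996 0.04554816] [-0.15942425 -0.02297972 -4.07870403]
from [0.6186 0.0056 0.0455] shift units total [0.05 0.06 0.07] n 1 then turn deg [ 0.02 -0.06 -0.03]
```

Call:
play_rows:
  plan:
    - [[0.05, 0.05, 0.04], [0, 0, 0]]
    - [[0, 0, 0.03], [0, 0, 0]]
    - [[0, 0, 0], [0, 0, 0]]

```text
t: 32.6
tool_pos: [0.6168, 0.0072, 0.043]
orientation: [-0.094, -3.139, -0.001]
wrist_force: [-0.4, -0.4, -4.2]
grip_width: 0.0493
```

Call:
play_rows:
  plan:
    - [[0, 0, 0], [0, 0, 0]]
    - [[0, 0, 0], [0, 0, 0]]
    - [[0, 0, 0], [0, 0, 0]]
    - [[0, 0, -0.2], [0, 0, 0]]
    - [[0, 0, -0.5], [0, 0, 0]]
    - [[0, 0, -0.8], [0, 0, 0]]
    - [[0, 0, -0.9], [0, 0, 0]]
    - [[0, 0, -0.9], [0, 0, 0]]
    - [[0, 0, -0.8], [0, 0, 0]]
    - [[0, 0, -0.5], [0, 0, 0]]
    - [[0, 0, 0], [0, 0, 0]]
  fingers: 0.3

```text
t: 33.7
tool_pos: [0.6182, 0.007, 0.1837]
orientation: [0.094, 3.138, 0.001]
wrist_force: [-0.5, -1.1, -0.7]
grip_width: 0.0639
```

```bash
python3 - <<'E'
from h import *
tin("yel",bay["yel"],.057); tin("blue",(.43,.167)); tin("red",(.4393,.398))
go([.4305,.167,.18],yawR(173))
E
```

```text
wrist ([318.5, 142.8], 31, [0.5591, 0.0134], [0.002, 0.014], 86.7)
wrist ([341.6, 171.0], 120, [0.5889, 0.0343], [0.056, 0.006], 1.0)
wrist ([331.7, 175.7], 73, [0.5943, 0.0256], [0.036, 0.004], 6.6)
wrist ([477.2, 17.6], 1665, [0.4553, 0.1632], [0.042, 0.03], 83.0)
top ([296.6, 213.6], 230, [0.4304, 0.1665], [0.038, 0.079], 82.9)
scene ([346.8, 206.5], 250, [0.4301, 0.1675], [0.041, 0.082], 83.6)
top ([232.3, 209.1], 218, [0.4394, 0.3975], [0.037, 0.078], 71.6)
scene ([408.0, 249.2], 345, [0.4389, 0.3991], [0.041, 0.081], 71.9)
from [0.6168 0.0071 0.1803] shift units total [6.52 4.95 0.03] n 7 then turn deg [ 0.01 -0.16  3.57]
```

Call:
play_rows:
  plan:
    - [[0.652, 0.495, 0], [0, 0, 0]]
    - [[0.652, 0.495, 0], [0, 0, 0]]
    - [[0.652, 0.495, 0], [0, 0, 0]]
    - [[0.652, 0.495, 0], [0, 0, 0]]
    - [[0.652, 0.495, 0], [0, 0, 0]]
    - [[0.652, 0.495, 0], [0, 0, 0]]
    - [[0.652, 0.495, 0], [0, 0, 0]]
    - [[0.652, 0.495, 0], [0, 0, 0]]
    - [[0.652, 0.495, 0], [0, 0, 0]]
    - [[0.652, 0.495, 0], [0, 0, 0]]
    - [[0, 0, 0], [0, 0, 3.6]]
    - [[0, 0, 0], [0, 0, 0]]
  fingers: 0

```text
t: 35.35
tool_pos: [0.4303, 0.1674, 0.1813]
orientation: [-0.192, -3.134, -0.0]
wrist_force: [1.2, -0.4, 0.9]
grip_width: 0.0913
```

```bash
python3 - <<'E'
from h import *
go([.4303,.167,.033],yawR(173))
tin("blue",(.43,.167))
E
```

```text
from [0.4303 0.1674 0.1813] shift units total [-0.01 -0.01  4.94] n 5 then turn deg [ 0.01 -0.1  -0.03]
wrist ([313.8, 197.1], 2869, [0.4294, 0.1659], [0.041, 0.081], 83.4)
scene ([348.0, 206.0], 200, [0.4293, 0.1683], [0.04, 0.079], 84.7)
```

Call:
play_rows:
  plan:
    - [[0, 0, 0.5], [0, 0, 0]]
    - [[0, 0, 0.8], [0, 0, 0]]
    - [[0, 0, 0.9], [0, 0, 0]]
    - [[0, 0, 0.9], [0, 0, 0]]
    - [[0, 0, 0.7], [0, 0, 0]]
    - [[0, 0, 0.5], [0, 0, 0]]
    - [[0, 0, 0.4], [0, 0, 0]]
    - [[0, 0, 0.25], [0, 0, 0]]
    - [[0, 0, 0], [0, 0, 0]]

```text
t: 36.4
tool_pos: [0.4302, 0.1668, 0.0322]
orientation: [-0.192, -3.133, 0.0]
wrist_force: [0.3, 0.1, -0.2]
grip_width: 0.0911
```

Call:
play_rows:
  plan:
    - [[0, 0, 0], [0, 0, 0]]
    - [[0, 0, 0], [0, 0, 0]]
    - [[0, 0, 0], [0, 0, 0]]
    - [[0, 0, 0], [0, 0, 0]]
    - [[0, 0, 0], [0, 0, 0]]
    - [[0, 0, 0], [0, 0, 0]]
    - [[0, 0, 0], [0, 0, 0]]
    - [[0, 0, 0], [0, 0, 0]]
  fingers: 1

```text
t: 37.2
tool_pos: [0.4304, 0.1671, 0.033]
orientation: [-0.192, -3.134, -0.0]
wrist_force: [-1.8, -0.9, 5.9]
grip_width: 0.0499
```

Call:
play_rows:
  plan:
    - [[0, 0, -0.3], [0, 0, 0]]
    - [[0, 0, -0.6], [0, 0, 0]]
    - [[0, 0, -0.8], [0, 0, 0]]
    - [[0, 0, -0.8], [0, 0, 0]]
    - [[0, 0, -0.8], [0, 0, 0]]
    - [[0, 0, -0.8], [0, 0, 0]]
    - [[0, 0, -0.4], [0, 0, 0]]
    - [[0, 0, 0], [0, 0, 0]]
    - [[0, 0, 0], [0, 0, -3.6]]

```text
t: 38.1
tool_pos: [0.4303, 0.1669, 0.1673]
orientation: [-0.093, -3.138, -0.0]
wrist_force: [0.0, -0.7, -4.1]
grip_width: 0.0498
```

```bash
python3 - <<'E'
from h import *
s=robot.state(); print(s["grip_width"],s["wrist_force"])
w=tinseen("blue",s)
print(bay["blue"]); go(np.r_[bay["blue"][:2],s["tool_pos"][2]],yawR(176.6))
E
```

```text
0.049776242852773926 [ 0.02332193 -0.71401767 -4.05950195]
[[274, 191, 83, 68, 5468], [278, 285, 75, 26, 1654]]
[[273. 336.]
 [358. 336.]
 [266. 186.]
 [365. 186.]]
[ 0.61220532 -0.0743835   0.        ]
from [0.4301 0.1668 0.167 ] shift units total [-6.5  -7.7  -0.03] n 8 then turn deg [-0.   -0.15  0.31]
```

Call:
play_rows:
  plan:
    - [[-0.464, -0.55, 0], [0, 0, 0]]
    - [[-0.464, -0.55, 0], [0, 0, 0]]
    - [[-0.464, -0.55, 0], [0, 0, 0]]
    - [[-0.464, -0.55, 0], [0, 0, 0]]
    - [[-0.464, -0.55, 0], [0, 0, 0]]
    - [[-0.464, -0.55, 0], [0, 0, 0]]
    - [[-0.464, -0.55, 0], [0, 0, 0]]
    - [[-0.464, -0.55, 0], [0, 0, 0]]
    - [[-0.464, -0.55, 0], [0, 0, 0]]
    - [[-0.464, -0.55, 0], [0, 0, 0]]
    - [[-0.464, -0.55, 0], [0, 0, 0]]
    - [[-0.464, -0.55, 0], [0, 0, 0]]
    - [[-0.464, -0.55, 0], [0, 0, 0]]
    - [[-0.464, -0.55, 0], [0, 0, 0]]
    - [[0, 0, 0], [0, 0, 0.3]]
    - [[0, 0, 0], [0, 0, 0]]
    - [[0, 0, 0], [0, 0, 0]]

```text
t: 39.85
tool_pos: [0.6111, -0.0751, 0.1673]
orientation: [-0.102, -3.138, -0.001]
wrist_force: [-0.5, -0.3, -3.8]
grip_width: 0.0498
```

```bash
python3 - <<'E'
from h import *
go(np.r_[bay["blue"][:2],.0428],yawR(176.6))
E
```

```text
from [ 0.6111 -0.0751  0.1673] shift units total [-0.05  0.02  4.15] n 5 then turn deg [ 0.03 -0.13 -0.33]
```

Call:
play_rows:
  plan:
    - [[-0.02, 0.01, 0.4], [0, 0, -0.3]]
    - [[0, 0, 0.7], [0, 0, 0]]
    - [[0, 0, 0.8], [0, 0, 0]]
    - [[0, 0, 0.7], [0, 0, 0]]
    - [[0, 0, 0.5], [0, 0, 0]]
    - [[0, 0, 0.4], [0, 0, 0]]
    - [[0, 0, 0.3], [0, 0, 0]]
    - [[0, 0, 0.2], [0, 0, 0]]
    - [[0, 0, 0.1], [0, 0, 0]]
    - [[0, 0, 0], [0, 0, 0]]
    - [[0, 0, 0], [0, 0, 0]]

```text
t: 40.95
tool_pos: [0.6121, -0.075, 0.0449]
orientation: [-0.094, -3.139, -0.0]
wrist_force: [0.3, 0.6, -3.1]
grip_width: 0.05
```

```bash
python3 - <<'E'
from h import *
s=robot.state();print(s["wrist_force"])
go(np.r_[bay["blue"][:2],.0425],yawR(176.6))
E
```

```text
[ 0.27472839  0.58846431 -3.08016884]
from [ 0.6121 -0.075   0.0449] shift units total [-0.    0.02  0.08] n 1 then turn deg [ 0.01 -0.06 -0.03]
```

Call:
play_rows:
  plan:
    - [[0, 0.02, 0.04], [0, 0, 0]]
    - [[0, 0, 0.03], [0, 0, 0]]
    - [[0, 0, 0], [0, 0, 0]]

```text
t: 41.25
tool_pos: [0.6118, -0.0743, 0.0424]
orientation: [-0.094, -3.138, -0.001]
wrist_force: [0.2, 0.3, -3.0]
grip_width: 0.05
```

Call:
play_rows:
  plan:
    - [[0, 0, 0], [0, 0, 0]]
    - [[0, 0, 0], [0, 0, 0]]
    - [[0, 0, 0], [0, 0, 0]]
    - [[0, 0, -0.2], [0, 0, 0]]
    - [[0, 0, -0.5], [0, 0, 0]]
    - [[0, 0, -0.8], [0, 0, 0]]
    - [[0, 0, -0.9], [0, 0, 0]]
    - [[0, 0, -0.9], [0, 0, 0]]
    - [[0, 0, -0.8], [0, 0, 0]]
    - [[0, 0, -0.5], [0, 0, 0]]
    - [[0, 0, 0], [0, 0, 0]]
  fingers: 0.3

```text
t: 42.35
tool_pos: [0.6132, -0.0745, 0.1831]
orientation: [0.094, 3.138, -0.0]
wrist_force: [0.9, 0.3, -0.3]
grip_width: 0.0638
```

```bash
python3 - <<'E'
from h import *
tin("blue",bay["blue"],.057); tin("yel",bay["yel"],.057); tin("red",(.4393,.398))
s=robot.state(); go([.4393,.398,s["tool_pos"][2]],yawR(161.7))
E
```

```text
wrist ([315.2, 197.0], 3014, [0.6107, -0.0745], [0.041, 0.08], 86.5)
scene ([256.7, 189.3], 27, [0.5792, -0.0704], [0.034, 0.011], 86.4)
wrist ([414.0, 150.3], 61, [0.5639, 0.0248], [0.008, 0.011], 86.5)
wrist ([357.9, 179.2], 204, [0.588, -0.0304], [0.008, 0.045], 82.8)
wrist ([396.0, 207.4], 1600, [0.6191, 0.0068], [0.041, 0.075], 86.9)
scene ([267.8, 205.1], 171, [0.6085, 0.0085], [0.043, 0.07], 85.8)
top ([232.3, 209.1], 218, [0.4394, 0.3975], [0.037, 0.078], 71.6)
scene ([408.0, 249.2], 345, [0.4388, 0.3988], [0.041, 0.081], 72.3)
from [ 0.6118 -0.0743  0.1797] shift units total [ 6.68 15.37  0.02] n 16 then turn deg [ 0.   -0.16 14.87]
```

Call:
play_rows:
  plan:
    - [[0.393, 0.904, 0], [0, 0, 0]]
    - [[0.393, 0.904, 0], [0, 0, 0]]
    - [[0.393, 0.904, 0], [0, 0, 0]]
    - [[0.393, 0.904, 0], [0, 0, 0]]
    - [[0.393, 0.904, 0], [0, 0, 0]]
    - [[0.393, 0.904, 0], [0, 0, 0]]
    - [[0.393, 0.904, 0], [0, 0, 0]]
    - [[0.393, 0.904, 0], [0, 0, 0]]
    - [[0.393, 0.904, 0], [0, 0, 0]]
    - [[0.393, 0.904, 0], [0, 0, 0]]
    - [[0.393, 0.904, 0], [0, 0, 0]]
    - [[0.393, 0.904, 0], [0, 0, 0]]
    - [[0.393, 0.904, 0], [0, 0, 0]]
    - [[0.393, 0.904, 0], [0, 0, 0]]
    - [[0.393, 0.904, 0], [0, 0, 0]]
    - [[0.393, 0.904, 0], [0, 0, 0]]
    - [[0.393, 0.904, 0], [0, 0, 0]]
    - [[0, 0, 0], [0, 0, 7.4]]
    - [[0, 0, 0], [0, 0, 7.4]]
    - [[0, 0, 0], [0, 0, 0]]
  fingers: 0

```text
t: 44.8
tool_pos: [0.4393, 0.398, 0.1805]
orientation: [-0.5, -3.099, 0.0]
wrist_force: [-0.5, -0.3, -0.8]
grip_width: 0.0914
```

```bash
python3 - <<'E'
from h import *
go([.4393,.398,.033],yawR(161.7)); tin("red",(.4393,.398)); tin("blue",bay["blue"],.057); tin("yel",bay["yel"],.057)
E
```

```text
from [0.4393 0.398  0.1805] shift units total [-0.01  0.    4.92] n 5 then turn deg [-0.03 -0.12 -0.03]
wrist ([314.6, 197.0], 2861, [0.4382, 0.3971], [0.041, 0.081], 71.6)
scene ([413.1, 247.8], 216, [0.4289, 0.4023], [0.042, 0.06], 71.7)
scene ([256.8, 189.3], 44, [0.5787, -0.0714], [0.04, 0.015], 86.7)
scene ([268.6, 204.4], 150, [0.609, 0.0085], [0.043, 0.072], 85.9)
```

Call:
play_rows:
  plan:
    - [[0, 0, 0.5], [0, 0, 0]]
    - [[0, 0, 0.8], [0, 0, 0]]
    - [[0, 0, 0.9], [0, 0, 0]]
    - [[0, 0, 0.9], [0, 0, 0]]
    - [[0, 0, 0.7], [0, 0, 0]]
    - [[0, 0, 0.5], [0, 0, 0]]
    - [[0, 0, 0.4], [0, 0, 0]]
    - [[0, 0, 0.22], [0, 0, 0]]
    - [[0, 0, 0], [0, 0, 0]]

```text
t: 46.15
tool_pos: [0.4391, 0.3977, 0.0327]
orientation: [-0.497, -3.1, 0.001]
wrist_force: [0.4, 0.2, 0.5]
grip_width: 0.0912
```

Call:
play_rows:
  plan:
    - [[0, 0, 0], [0, 0, 0]]
    - [[0, 0, 0], [0, 0, 0]]
    - [[0, 0, 0], [0, 0, 0]]
    - [[0, 0, 0], [0, 0, 0]]
    - [[0, 0, 0], [0, 0, 0]]
    - [[0, 0, 0], [0, 0, 0]]
    - [[0, 0, 0], [0, 0, 0]]
    - [[0, 0, 0], [0, 0, 0]]
  fingers: 1

```text
t: 46.95
tool_pos: [0.4393, 0.3979, 0.0334]
orientation: [-0.497, -3.1, -0.0]
wrist_force: [-0.6, -0.1, 5.6]
grip_width: 0.0499
```

Call:
play_rows:
  plan:
    - [[0, 0, -0.3], [0, 0, 0]]
    - [[0, 0, -0.6], [0, 0, 0]]
    - [[0, 0, -0.8], [0, 0, 0]]
    - [[0, 0, -0.8], [0, 0, 0]]
    - [[0, 0, -0.8], [0, 0, 0]]
    - [[0, 0, -0.8], [0, 0, 0]]
    - [[0, 0, -0.4], [0, 0, 0]]
    - [[0, 0, 0], [0, 0, -7.4]]
    - [[0, 0, 0], [0, 0, -7.4]]
    - [[0, 0, 0], [0, 0, 0]]

```text
t: 47.95
tool_pos: [0.4392, 0.3976, 0.1679]
orientation: [-0.091, -3.138, 0.0]
wrist_force: [-0.4, 1.1, -2.6]
grip_width: 0.0501
```

```bash
python3 - <<'E'
from h import *
s=robot.state(); print(s["grip_width"],s["wrist_force"])
w=tinseen("red",s)
print(bay["red"]); go(np.r_[bay["red"][:2],s["tool_pos"][2]],yawR(176.6))
E
```

```text
0.050101346672955065 [-0.38735838  1.0736902  -2.56933488]
[[274, 190, 83, 69, 5336], [278, 285, 75, 26, 1542]]
[[273. 336.]
 [358. 336.]
 [266. 186.]
 [365. 186.]]
[0.62679468 0.1711835  0.        ]
from [0.4392 0.3976 0.1679] shift units total [-6.71 -7.14 -0.02] n 8 then turn deg [-0.01 -0.13 -0.18]
```

Call:
play_rows:
  plan:
    - [[-0.48, -0.51, 0], [0, 0, 0]]
    - [[-0.48, -0.51, 0], [0, 0, 0]]
    - [[-0.48, -0.51, 0], [0, 0, 0]]
    - [[-0.48, -0.51, 0], [0, 0, 0]]
    - [[-0.48, -0.51, 0], [0, 0, 0]]
    - [[-0.48, -0.51, 0], [0, 0, 0]]
    - [[-0.48, -0.51, 0], [0, 0, 0]]
    - [[-0.48, -0.51, 0], [0, 0, 0]]
    - [[-0.48, -0.51, 0], [0, 0, 0]]
    - [[-0.48, -0.51, 0], [0, 0, 0]]
    - [[-0.48, -0.51, 0], [0, 0, 0]]
    - [[-0.48, -0.51, 0], [0, 0, 0]]
    - [[-0.48, -0.51, 0], [0, 0, 0]]
    - [[-0.47, -0.51, 0], [0, 0, 0]]
    - [[0, 0, 0], [0, 0, 0]]
    - [[0, 0, 0], [0, 0, 0]]
    - [[0, 0, 0], [0, 0, 0]]

```text
t: 49.7
tool_pos: [0.6272, 0.1723, 0.1676]
orientation: [-0.095, -3.138, -0.0]
wrist_force: [0.2, -0.0, -2.7]
grip_width: 0.0499
```

```bash
python3 - <<'E'
from h import *
go(np.r_[bay["red"][:2],.0428],yawR(176.6))
E
```

```text
from [0.6272 0.1723 0.1676] shift units total [ 0.   -0.04  4.16] n 5 then turn deg [ 0.01 -0.13 -0.07]
```

Call:
play_rows:
  plan:
    - [[0, -0.02, 0.4], [0, 0, 0]]
    - [[0, 0, 0.7], [0, 0, 0]]
    - [[0, 0, 0.8], [0, 0, 0]]
    - [[0, 0, 0.7], [0, 0, 0]]
    - [[0, 0, 0.5], [0, 0, 0]]
    - [[0, 0, 0.4], [0, 0, 0]]
    - [[0, 0, 0.3], [0, 0, 0]]
    - [[0, 0, 0.2], [0, 0, 0]]
    - [[0, 0, 0.1], [0, 0, 0]]
    - [[0, 0, 0.06], [0, 0, 0]]
    - [[0, 0, 0], [0, 0, 0]]
    - [[0, 0, 0], [0, 0, 0]]

```text
t: 50.9
tool_pos: [0.6276, 0.1715, 0.0434]
orientation: [-0.094, -3.139, -0.001]
wrist_force: [0.4, -0.4, -2.8]
grip_width: 0.0501
```

```bash
python3 - <<'E'
from h import *
s=robot.state();print(s["wrist_force"])
go(np.r_[bay["red"][:2],.0425],yawR(176.6))
E
```

```text
[ 0.37345122 -0.40111205 -2.79257803]
from [0.6276 0.1715 0.0434] shift units total [ 0.03 -0.01  0.03] n 1 then turn deg [ 0.03 -0.07 -0.03]
```

Call:
play_rows:
  plan:
    - [[0.02, 0, 0.03], [0, 0, 0]]
    - [[0, 0, 0], [0, 0, 0]]

```text
t: 51.1
tool_pos: [0.627, 0.1716, 0.0424]
orientation: [-0.094, -3.139, -0.001]
wrist_force: [0.3, 0.3, -1.8]
grip_width: 0.0503
```

Call:
play_rows:
  plan:
    - [[0, 0, 0], [0, 0, 0]]
    - [[0, 0, 0], [0, 0, 0]]
    - [[0, 0, 0], [0, 0, 0]]
    - [[0, 0, -0.2], [0, 0, 0]]
    - [[0, 0, -0.5], [0, 0, 0]]
    - [[0, 0, -0.8], [0, 0, 0]]
    - [[0, 0, -0.9], [0, 0, 0]]
    - [[0, 0, -0.9], [0, 0, 0]]
    - [[0, 0, -0.9], [0, 0, 0]]
    - [[0, 0, -0.9], [0, 0, 0]]
    - [[0, 0, -0.9], [0, 0, 0]]
    - [[0, 0, -0.9], [0, 0, 0]]
    - [[0, 0, -0.9], [0, 0, 0]]
    - [[0, 0, -0.9], [0, 0, 0]]
    - [[0, 0, -0.5], [0, 0, 0]]
    - [[0, 0, 0], [0, 0, 0]]
  fingers: 0.3

```text
t: 52.7
tool_pos: [0.628, 0.1715, 0.321]
orientation: [0.094, 3.138, 0.002]
wrist_force: [-0.2, 0.7, 0.4]
grip_width: 0.064
```

```bash
python3 - <<'E'
from h import *
for c in ("red","yel","blue"): print(c,bay[c]); tin(c,bay[c],.057)
w=cams.snapshot("wrist");sc=cams.snapshot("scene")
o=np.zeros((560,640,3),np.uint8);o[:260]=w["frame"][:260];o[260:560]=cv2.resize(sc["frame"][120:290,140:500],(640,300))
cv2.imwrite("pics/w10.png",o[:,:,::-1])
s=robot.state(); print(s["joints"]); go(np.r_[(H+.105*ex)[:2],s["tool_pos"][2]],yawR(176.6))
E
```

```text
red [0.62679468 0.1711835  0.        ]
wrist ([314.6, 175.8], 1375, [0.626, 0.1712], [0.04, 0.079], 86.5)
scene ([302.2, 236.4], 242, [0.6245, 0.1741], [0.041, 0.079], 89.7)
yel [0.61706844 0.00747217 0.        ]
wrist ([195.5, 141.2], 118, [0.5601, 0.0029], [0.019, 0.014], 86.5)
wrist ([204.0, 180.7], 1212, [0.6155, 0.0074], [0.041, 0.079], 86.4)
wrist ([218.5, 209.4], 209, [0.6621, 0.016], [0.056, 0.015], 89.2)
scene ([266.8, 204.2], 115, [0.605, 0.0068], [0.039, 0.063], 85.8)
blue [ 0.61220532 -0.0743835   0.        ]
wrist ([150.2, 177.6], 1462, [0.6097, -0.0746], [0.041, 0.08], 86.5)
scene ([256.5, 189.2], 48, [0.5791, -0.0724], [0.042, 0.016], 87.4)
[ 2.30528079e-01  2.11776744e-01  1.77906760e+00  8.64071494e-04
  1.15287332e+00 -1.28076781e+00]
from [0.6272 0.1713 0.3178] shift units total [-5.82 -4.1  -0.01] n 6 then turn deg [ 0.01 -0.13 -0.03]
```

View pics/w10.png

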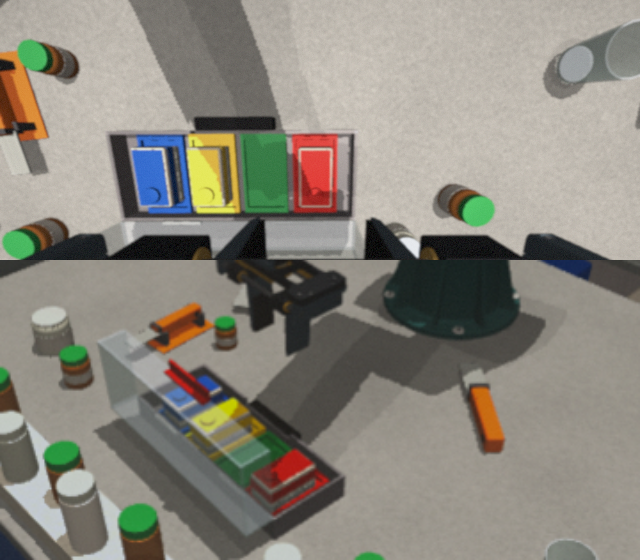

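Call:
play_rows:
  plan:
    - [[-0.647, -0.456, 0], [0, 0, 0]]
    - [[-0.647, -0.456, 0], [0, 0, 0]]
    - [[-0.647, -0.456, 0], [0, 0, 0]]
    - [[-0.647, -0.456, 0], [0, 0, 0]]
    - [[-0.647, -0.456, 0], [0, 0, 0]]
    - [[-0.647, -0.456, 0], [0, 0, 0]]
    - [[-0.647, -0.456, 0], [0, 0, 0]]
    - [[-0.647, -0.456, 0], [0, 0, 0]]
    - [[-0.647, -0.456, 0], [0, 0, 0]]
    - [[0, 0, 0], [0, 0, 0]]
    - [[0, 0, 0], [0, 0, 0]]
  fingers: 1

```text
t: 54.35
tool_pos: [0.7945, 0.0372, 0.3172]
orientation: [-0.095, -3.138, -0.001]
wrist_force: [-1.1, 0.5, -0.1]
grip_width: 0.0004
```

```bash
python3 - <<'E'
from h import *
for n in("scene","top","wrist"):
    p=cams.snapshot(n); print(n,[(round(d["score"],2),np.round(d["position"],3).tolist()) for d in finder.spot_in(p,"tin_green")])
    if n=="scene": q=proj(p,[H+.05*ex+[0,0,.14],H+[0,0,.14],H+[0,0,.16]]); print(q)
s=robot.state(); print(s["joints"],s["grip_width"]); go(np.r_[(H+.105*ex)[:2],.169],yawR(176.6))
d=.11; prev=None
for th in (90,75,60,45,30,20,10,5,0):
    t=np.radians(th); c=np.array([-d*np.cos(t)+.05*np.sin(t),d*np.sin(t)+.05*np.cos(t)])+[.016,.014]
    if prev is not None: print(th,"tool x,z units",np.round([-(c-prev)[0]/.03,-(c-prev)[1]/.03],2),"tcp z",round(.045+c[1],4))
    prev=c
E
```

```text
scene [(0.42, [0.588, 0.02, 0.06])]
[[230.9475967  197.2891759 ]
 [247.19689721 189.38846657]
 [246.50813677 183.38152146]]
top []
wrist []
[ 1.89588196e-02  4.50404744e-01  1.46171111e+00  4.18717572e-04
  1.23092944e+00 -1.49270253e+00] 0.00012038490137020706
from [0.794  0.0385 0.3181] shift units total [-0.01 -0.02  4.97] n 5 then turn deg [ 0.02 -0.08  0.  ]
75 tool x,z units [ 1.01 -0.31] tcp z 0.1782
60 tool x,z units [ 1.05 -0.04] tcp z 0.1793
45 tool x,z units [1.02 0.24] tcp z 0.1721
30 tool x,z units [0.93 0.49] tcp z 0.1573
20 tool x,z units [0.53 0.46] tcp z 0.1436
10 tool x,z units [0.45 0.54] tcp z 0.1273
5 tool x,z units [0.19 0.3 ] tcp z 0.1184
0 tool x,z units [0.16 0.31] tcp z 0.109
```

Call:
play_rows:
  plan:
    - [[0, 0, 0.5], [0, 0, 0]]
    - [[0, 0, 0.8], [0, 0, 0]]
    - [[0, 0, 0.8], [0, 0, 0]]
    - [[0, 0, 0.8], [0, 0, 0]]
    - [[0, 0, 0.8], [0, 0, 0]]
    - [[0, 0, 0.7], [0, 0, 0]]
    - [[0, 0, 0.57], [0, 0, 0]]
    - [[0, 0, 0], [0, 0, 0]]
    - [[0.3, 0, 0], [0, 0, 0]]
    - [[0.3, 0, 0], [0, 0, 0]]
    - [[0.3, 0, 0], [0, 0, 0]]
    - [[0.2, 0, 0], [0, 0, 0]]
    - [[0.2, 0, 0], [0, 0, 0]]
    - [[0.2, 0, -0.06], [0, 0, 0]]
    - [[0.2, 0, -0.06], [0, 0, 0]]
    - [[0.2, 0, -0.06], [0, 0, 0]]
    - [[0.2, 0, -0.06], [0, 0, 0]]
    - [[0.2, 0, -0.06], [0, 0, 0]]
    - [[0, 0, 0], [0, 0, 0]]

```text
t: 56.55
tool_pos: [0.724, 0.0422, 0.1776]
orientation: [-0.094, -3.137, -0.0]
wrist_force: [0.7, 0.3, 0.6]
grip_width: 0.0005
```

```bash
python3 - <<'E'
from h import *
s=robot.state(); v=s["tool_pos"]-H; print(v@ex,v@ey,v[2],s["wrist_force"],s["wrist_torque"])
E
```

```text
0.03469507553748896 5.291971125175645e-05 0.13260857429546008 [0.71074718 0.3154528  0.57786169] [ 0.04367542 -0.26607139  0.01308517]
```

Call:
play_rows:
  plan:
    - [[0.26, 0, -0.01], [0, 0, 0]]
    - [[0.26, 0, -0.01], [0, 0, 0]]
    - [[0.26, 0, -0.01], [0, 0, 0]]
    - [[0.26, 0, -0.01], [0, 0, 0]]
    - [[0.255, 0, 0.06], [0, 0, 0]]
    - [[0.255, 0, 0.06], [0, 0, 0]]
    - [[0.255, 0, 0.06], [0, 0, 0]]
    - [[0.255, 0, 0.06], [0, 0, 0]]
    - [[0, 0, 0], [0, 0, 0]]

```text
t: 57.45
tool_pos: [0.662, 0.046, 0.1712]
orientation: [-0.094, -3.137, -0.0]
wrist_force: [0.4, 0.7, 0.2]
grip_width: 0.0002
```

```bash
python3 - <<'E'
from h import *
s=robot.state(); v=s["tool_pos"]-H; print(v@ex,v@ey,v[2],s["wrist_force"],s["wrist_torque"])
p=cams.snapshot("scene"); cv2.imwrite("pics/s11.png",cv2.resize(p["frame"][90:290,140:420],None,fx=2.5,fy=2.5)[:,:,::-1])
E
```

```text
-0.02742804281537543 0.00010325618769583949 0.12620865139581516 [0.35041126 0.68122962 0.23092155] [ 0.10790058 -0.22849229 -0.03399071]
```

View pics/s11.png

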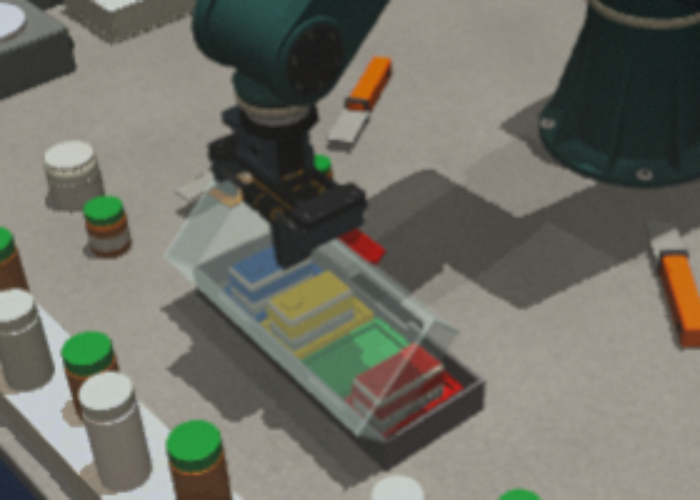

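Call:
play_rows:
  plan:
    - [[0.232, 0, 0.122], [0, 0, 0]]
    - [[0.232, 0, 0.122], [0, 0, 0]]
    - [[0.232, 0, 0.122], [0, 0, 0]]
    - [[0.232, 0, 0.122], [0, 0, 0]]
    - [[0.177, 0, 0.153], [0, 0, 0]]
    - [[0.177, 0, 0.153], [0, 0, 0]]
    - [[0.177, 0, 0.153], [0, 0, 0]]
    - [[0.15, 0, 0.18], [0, 0, 0]]
    - [[0.15, 0, 0.18], [0, 0, 0]]
    - [[0.15, 0, 0.18], [0, 0, 0]]
    - [[0.095, 0, 0.15], [0, 0, 0]]
    - [[0.095, 0, 0.15], [0, 0, 0]]
    - [[0.08, 0, 0.15], [0, 0, 0]]
    - [[0.08, 0, 0.13], [0, 0, 0]]
    - [[0, 0, 0], [0, 0, 0]]

```text
t: 59.0
tool_pos: [0.5954, 0.05, 0.1096]
orientation: [-0.094, -3.138, -0.001]
wrist_force: [-0.4, 0.8, 0.5]
grip_width: 0.0009
```

```bash
python3 - <<'E'
from h import *
s=robot.state(); v=s["tool_pos"]-H; print(v@ex,v@ey,s["tool_pos"][2],s["wrist_force"],s["wrist_torque"])
E
```

```text
-0.09418045665040088 0.00016587183613092198 0.10955766633941807 [-0.40465027  0.82814488  0.45434703] [ 0.09142725 -0.13123404  0.03463233]
```

Pressing down in small steps until the force rises.

Call:
play_rows:
  plan:
    - [[0, 0, 0.03], [0, 0, 0]]
    - [[0, 0, 0.03], [0, 0, 0]]
    - [[0, 0, 0], [0, 0, 0]]

```text
t: 59.3
tool_pos: [0.5956, 0.05, 0.1091]
orientation: [-0.094, -3.138, -0.0]
wrist_force: [-8.5, 0.6, 19.2]
grip_width: 0.0006
```

Call:
play_rows:
  plan:
    - [[0, 0, 0.03], [0, 0, 0]]
    - [[0, 0, 0], [0, 0, 0]]

```text
t: 59.5
tool_pos: [0.5957, 0.05, 0.1091]
orientation: [-0.094, -3.137, -0.0]
wrist_force: [-15.4, -0.1, 33.4]
grip_width: 0.0005
```

Call:
play_rows:
  plan:
    - [[0, 0, -0.1], [0, 0, 0]]
    - [[0, 0, -0.3], [0, 0, 0]]
    - [[0, 0, -0.8], [0, 0, 0]]
    - [[0, 0, -0.9], [0, 0, 0]]
    - [[0, 0, -0.9], [0, 0, 0]]
    - [[0, 0, -0.9], [0, 0, 0]]
    - [[0, 0, -0.9], [0, 0, 0]]
    - [[0.3, -0.9, -0.5], [0, 0, 0]]
    - [[0.3, -0.9, 0], [0, 0, 0]]
    - [[0.3, -0.9, 0], [0, 0, 0]]
    - [[0.3, -0.9, 0], [0, 0, 0]]
    - [[0.3, -0.9, 0], [0, 0, 0]]
    - [[0.3, -0.9, 0], [0, 0, 0]]
    - [[0.3, -0.9, 0], [0, 0, 0]]
    - [[0.3, -0.9, 0], [0, 0, 0]]
    - [[0, 0, 0], [0, 0, 0]]

```text
t: 61.1
tool_pos: [0.5102, -0.1635, 0.2668]
orientation: [-0.097, -3.138, 0.0]
wrist_force: [0.8, 0.0, -0.4]
grip_width: 0.0002
```

```bash
python3 - <<'E'
from h import *
p=cams.snapshot("scene"); t=cams.snapshot("top")
for n,q in(("s",p),("t",t)): print(n,[b[:5] for b in blobs(q,(0,120,100),(5,255,255),.050) if .5<b[2][0]<.6])
img=p["frame"].copy()
for i in(-1,1):
  for j in(-1,1):
    q=proj(p,B+i*.07*ex+j*.187*ey+[0,0,.095])[0]; cv2.circle(img,tuple(int(k) for k in q.round()),0,(255,0,255),-1)
for x,y in ((-.07,.05),(-.09,.05),(-.09,-.05),(-.07,-.05)):
    q=proj(p,B+x*ex+y*ey+[0,0,.05])[0]; cv2.circle(img,tuple(int(k) for k in q.round()),0,(0,255,255),-1)
cv2.imwrite("pics/s12.png",cv2.resize(img[90:290,140:440],None,fx=2.66,fy=2.66,interpolation=cv2.INTER_NEAREST)[:,:,::-1])
E
```

```text
s []
t [([329.1, 184.4], 164, [0.5406, 0.0521], [0.098, 0.023], 87.2)]
```

View pics/s12.png

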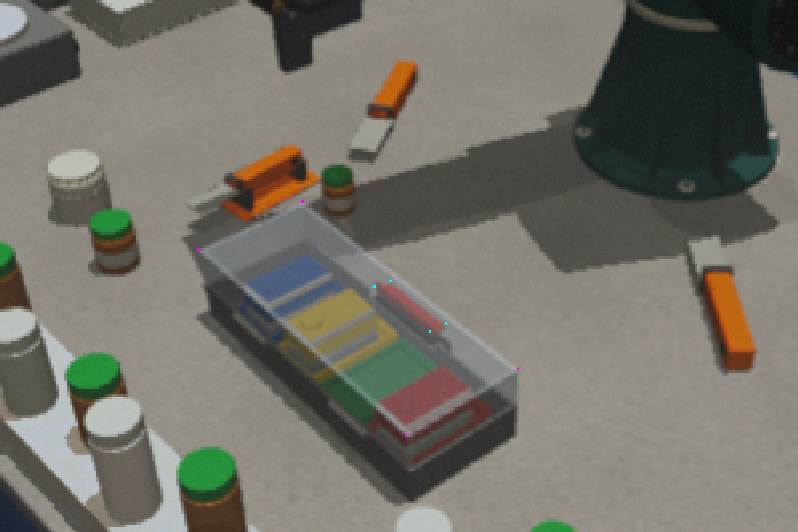

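```bash
python3 -c "
from workcell import order
print(order.finish_job())"
```

```text
the job is handed in; nothing more can be done
None
```

I did the job as asked and handed it in at about 61 s of the 210 s allowed; `finish_job` reports no verdict.

- **Opening:** I slid the opener's blade under the red tab from the side and levered the cover up with it. I then swung the cover to about 90°, just past upright, with the blade still under the tab. The opener went back into its orange-based rest, and the pictures show it seated there.
- **Tins:** Only red, yellow and blue were on the bench; I saw no green tin. The blue tin was knocked about 5 cm aside during the run, so I found it again before picking it up. From near, before closing, all three tins stood within about 3 mm of their bay centres.
- **Closing:** I closed the cover from behind with the closed fingers and pressed until it stopped moving, at about 33 N vertical on the fingertips (about 37 N in all). In the last pictures its top corners match the fully shut model, and the tab is back at its starting pixel in the top view.

**What did not agree:** on the last scene picture my red-colour search missed the tab behind the clear cover, so there I relied on the corner overlay. The network also gave one weak green-tin hit (0.42), which was the empty green bay. I did not measure the jars, beaker and other bystanders one by one. The ones in the last view looked undisturbed, and no contact with them showed in the wrist force.

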